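# Take the dust filter out of the nursery's air cleaner for washing

### The job

The air cleaner's dust filter is due for a wash. Turn the swing tab that holds its upper edge a quarter-turn aside to its stop, either way, before you move the filter; then take the filter by its pull, draw it up the slope out of the lip at its lower edge and lift it off. Lower it into the steel wash tray so that it lies flat on the tray's floor with the pull upward, do not drop it, and leave the tab turned aside; the glass jar, the scrubbing brush and the cup of mash stay where they are.

Things in the scene. Friction and masses are not known exactly. Their poses are not given: they have to be found in the camera images.
- air_cleaner: White bench air cleaner, fixed, 200 deep (x), 180 wide (y), 127 mm high. Origin: centre of its underside; x from its low front (robot side) to its high back, y to its left, z up. Its intake face slopes up from front to back at 30 degrees from horizontal: in this frame up-slope is (0.866, 0, 0.5) and the face's outward normal (-0.5, 0, 0.866). The filter lies on this face.
- lip (a point): Middle of the upper edge of the fixed lip across the foot of the face, 18 mm off the face. The lip overlaps the filter's lower edge by 8 mm, 2 mm clear of it. With the tab fully aside the filter can slide 8 to 14 mm up the slope, which frees it from the lip; then it lifts straight off the face. Side rails 10 mm high leave it 3 mm play each side. Axes as the air cleaner's.
- tab (a joint): Steel swing tab above the filter, turning about the face's normal. 0: it points straight down the slope over the filter's upper edge (overlap 11 mm); positive: its free end goes right (-y of the air cleaner); negative: left. Stops at -1.62 and +1.62 rad. It stays where it is left; friction about 0.03 N m. While it points down, its thick heel stops the filter after 2 to 3 mm of upward slide.
- riser_edge (a point): Middle of the lower front edge of the board of a fixed steel bench riser (small shelf) that stands over the back of the air cleaner: board 113 deep (x), 220 wide (y), its underside 300 mm above the bench, small wares on top; two flat legs beside the air cleaner, 104 mm left and right of its middle. The board hangs over the tab, so a hand that points straight down does not fit there.
- tab_pivot (a point): The tab's pivot, at the level of the face, 20 mm up-slope of the filter's upper edge, on the face's middle line. Axes turn with the tab: z is the face's outward normal, x points from the tab's free end to the pivot (up the slope at joint value 0).
- tab_lug (a point): Centre of the tab's thumb lug, an upright steel fin on its free end, 16 long (x, along the tab), 8 thick (y), 18 high (z). It lies 23 mm from the pivot axis and 27 mm above the face; the fin's top is 36.5 mm above the face, and the tab's 12 mm wide bar under it has its top 18.5 mm above the face. Axes as tab_pivot's.
- filter_pull (a point): Centre of the filter's pull, an upright rib 70 long (y), 10 thick (x), 24 high (z) in the middle of the filter's outer side; it stands square to the sloping face, its flat sides look up and down the slope. The point is 12 mm above the filter's outer side, 24 mm above its underside. Axes: x up the slope, y left, z out of the face, as fitted.
- filter: The loose filter: rigid grey plastic frame with pleated paper, 120 long (x), 140 wide (y), 12 thick (z), 0.11 to 0.23 kg. Origin: centre of its underside; axes as filter_pull's.
- wash_tray: Open steel wash tray, loose, 0.7 kg, on a thin black rubber pad; the brooder's upright front stands 2 to 5 cm behind it (a knob on its door, 26 cm up, juts out 4 cm). Outside 168 (x) x 230 (y) mm, 34 high (37 over the rolled rim), walls and floor 3 mm, inside 162 x 224, wire handles at its y ends. Origin: centre of its underside; z up.
- tray_floor (a point): Centre of the tray's inner floor, 3 mm above its underside; axes as the tray's.
- glass_jar: small open glass jar, 62 across, 60 high, between air cleaner and tray; bystander. Origin: centre of its underside.
- nail_brush: purple-handled scrubbing brush, 30x86x55, to the right of the tray; bystander. Origin: centre of its underside.
- food_cup: small clear cup of yellow mash, 42 across, 38 high, to the right of the tray; bystander. Origin: centre of its underside.

How it is judged:
By the outcome, as a careful person would: the job done as asked, in the order asked, and still so for the second after the job is handed in, with the robot touching nothing.
It also fails if it takes over 53 s, if anything falls off the work surface, if the arm or the gripper's body presses on something with over 40 N, if the wrist force passes 120 N, or if a joint passes its speed limit or range.

### The arm

A 6-joint arm with a two-finger parallel gripper is mounted at the origin on a cart in front of the work surface, level with it; the furniture and walls round the work are solid. World frame = base frame: x ahead of the robot, y to its left, z up, the work surface at z = 0. Lengths are in mm, angles in rad, forces in N, time in s.
With the tool pointing down it reaches from about 400 to 925 mm from the base axis. Payload 12.5 kg.
Tool frame: the origin (TCP) lies between the finger pads; the fingertips stand 25 mm ahead of it and the grasp point (between the pads) lies 6 mm ahead of it; z points along the fingers, y is the line along which they close (so a half turn about z gives the same grasp; the last joint's range is limited). The gripper opens to 95 mm and grips with 3 to 60 N. Pads are 20 mm wide; open, the fingers measure 119 mm over their backs; the gripper's body (75 mm by 180 mm) begins 59 mm behind the grasp point.
Start: joints at [-1.327, 0.491, 1.559, -0, 1.092, -0.106], TCP at [214.217, -587.159, 239.661] pointing down, gripper open.
Joint ranges: [-3.1, 3.1], [-0.84, 2.19], [0.05, 2.79], [-1.13, 4.28], [0.06, 2.93], [-2.69, 2.69]. Speed limits (rad/s): [2.22, 2.22, 2.79, 3.14, 3.14, 3.14].

### API

Orientations are given as [roll, pitch, yaw] about the fixed x, y, z axes, in that order (R = Rz(yaw) Ry(pitch) Rx(roll)).
In Python, from cell import state, read_camera, job_done, cut_out gives the robot as it stands. The module is installed in compiled form; this text tells all that it offers.
- The arm moves only by the tool jog_arm, never from a script. Its argument "motion" is a list of rows, each a list of 2 entries, a list of its own where there are three numbers: the shift along the tool's x, y, z in mm, then the turn about the tool's z in rad. A call has 1 to 5 rows; each row is the pose to reach, as a shift and turn from the pose commanded when the call began, along the tool's axes at that moment; what a row does not reach only later rows make up. A row lasts 1/10 s, in which the tool goes at most 50 mm and 8.59 degrees, less where a joint would pass 70% of its speed; a pose out of reach is approached as far as the arm can. A call with a gripper value outside its range is refused whole. "grip" is the closure, from 0 (fully open) to 1 (shut), set as the call begins (left out, the last holds). The fingers move at their own pace and stop on an object; the grip force is fixed at half the most. Time passes only in rows, so rows that repeat a pose let the fingers close. It gives the time, the measured TCP pose, the force, the opening and the grip force at its end, in the units of the state.
- state(): the state, without advancing time (a new reading comes with each control period).
- read_camera(name): name is "scene" or "side" or "wrist"; returns a dict with "img" (384x512x3 uint8, blue, green, red), "vertical_fov" (degrees; the focal length in pixels is half the picture's height over the tangent of half this angle, whatever the lens; pixels are square), "cx", "cy" (the principal point, pixels), "extrinsics" (4x4, takes a point from camera to world coordinates). Camera axes: x right, y up, looking along -z (the intrinsics and any distortion apply to the point x, -y, -z); pixel columns grow to the right and rows downward; lengths in mm; the calibration is good to about 2 mm. A picture is of the moment at which its call begins. There is no depth.
- job_done(): hands the job in; it is judged then, once.
Trained networks look in a picture, given as the dict that the camera call returned (one of the last four; its "shot" number tells which), for a name from the list of things; names that differ only in an ending like _2 or _b are one class to them, and where a whole thing is asked for, a point or a joint stands for the part that bears it (a point fixed in the world has none). Each returns a list of dicts, best first, with "p" (0 to 1); they miss things now and then, are a little off and sometimes report something else, mostly with a low value. They report only what shows in the picture. A call takes as long as a camera call.
- cut_out(name, picture): "region" (384x512 bool, what is visible of it) and "box" ([left, top, right, bottom] in pixels, round what is visible of it).
The state is a dict: "t": time; "joints": joint angles; "qvel": joint speeds; "tau": joint torques, N m; "eef_pos": TCP position; "tcp_rot": TCP orientation; "ft_force": force on the tool from outside, world axes, zero at the start; "moment": the same for the moment, N m; "opening": opening from 0.0 (shut) to 1.0 (fully open); "grip_force": force on a finger pad.
Only numpy, scipy, OpenCV 4.12 (cv2) and the standard library are available. Lean on these libraries where they do the work, as an engineer would, in place of code of your own. Each camera call takes 0.05 s, during which the arm holds its last target. There are 200 camera calls.

## Working session

There is one attempt and no reset: what is moved stays moved. The work goes in short steps, Python scripts to look and compute and a tool call to move; the robot and the scene stay as the last step left them, time stands still between calls to the robot, and variables do not carry over. Pictures are saved under pics/ and viewed, at most 10 in all, crops included, and the job is handed in when it is done.

Besides the shell and the picture viewer there is one more tool, called after "Emit:" by a JSON object that holds its "fn" and its "kwargs". jog_arm: Moves the arm, as the interface text tells. Its arguments: {"type":"object","properties":{"motion":{"type":"array"},"grip":{"type":"number"}},"required":["motion"]}

```bash
mkdir -p pics; cat > h.py <<'E'
import numpy as np, cv2
from cell import state, read_camera, job_done, cut_out
def cam(p):
    h,w=p["img"].shape[:2]; f=h/2/np.tan(np.radians(p["vertical_fov"])/2)
    return f,p["cx"],p["cy"],np.array(p["extrinsics"])
def proj(p,X):
    f,cx,cy,E=cam(p); c=(np.atleast_2d(X)-E[:3,3])@E[:3,:3]
    return np.c_[cx+f*c[:,0]/-c[:,2], cy-f*c[:,1]/-c[:,2]]
def ray(p,u,v):
    f,cx,cy,E=cam(p); d=E[:3,:3]@np.array([(u-cx)/f,-(v-cy)/f,-1]); return E[:3,3],d/np.linalg.norm(d)
def onz(p,u,v,z):
    o,d=ray(p,u,v); return o+d*(z-o[2])/d[2]
E
python3 - <<'E'
from h import *
s=state(); print({k:np.round(v,3).tolist() for k,v in s.items()})
ims=[]
for n in ["scene","side"]:
    p=read_camera(n); ims.append(p["img"]); cv2.imwrite(f"pics/{n}0.png",p["img"])
    print(n,[k for k in p],p["vertical_fov"],p["cx"],p["cy"],np.round(p["extrinsics"],3).tolist())
    for t in ["air_cleaner","tab_lug","filter_pull","filter","wash_tray","glass_jar","nail_brush","food_cup","riser_edge"]:
        try:
            r=cut_out(t,p)
            for q in r[:1]:
                m=q["region"]; v,u=np.nonzero(m); print(t,round(q["p"],2),q["box"],m.sum(),u.mean().round(1),v.mean().round(1))
        except Exception as e: print(t,e)
E
```

```text
{'t': 0.0, 'joints': [-1.327, 0.492, 1.559, -0.0, 1.092, -0.106], 'qvel': [0.001, 0.0, 0.0, 0.0, -0.001, -0.001], 'tau': [0.001, -61.265, -25.818, 0.069, 0.048, -0.0], 'eef_pos': [214.139, -586.927, 239.058], 'tcp_rot': [-3.14, -0.0, 0.35], 'ft_force': [0.588, -0.172, 0.082], 'moment': [-0.022, 0.028, -0.003], 'grip_force': 0.0, 'opening': 1.0}
scene ['img', 'vertical_fov', 'cx', 'cy', 'extrinsics', 'shot'] 47.65980969090097 247.67590075391647 196.07434350435895 [[-0.469, 0.625, -0.624, -186.371], [-0.883, -0.317, 0.346, 468.049], [0.018, 0.714, 0.7, 1081.729], [0.0, 0.0, 0.0, 1.0]]
air_cleaner 0.58 [88.6, 225.8, 187.0, 325.2] 3620 133.6 271.8
tab_lug 0.5 [129.3, 251.2, 142.9, 264.4] 74 132.5 258.7
filter_pull 0.79 [113.0, 246.9, 176.1, 308.4] 2103 144.3 278.8
filter 0.79 [112.2, 249.1, 177.4, 310.3] 2160 144.0 279.1
wash_tray 0.81 [249.1, 190.0, 333.0, 257.8] 3195 289.4 220.7
glass_jar 0.8 [201.3, 262.1, 221.1, 286.8] 488 211.1 276.9
nail_brush 0.67 [247.3, 187.5, 333.3, 256.6] 3270 289.5 220.8
food_cup 0.58 [338.8, 186.0, 348.7, 197.1] 129 345.3 190.3
riser_edge 0.65 [57.9, 155.7, 161.1, 296.0] 4582 103.7 201.1
side ['img', 'vertical_fov', 'cx', 'cy', 'extrinsics', 'shot'] 43.16133148372184 254.45865942399826 195.33170872162165 [[-0.123, 0.686, -0.717, -707.158], [-0.992, -0.095, 0.08, 150.182], [-0.013, 0.721, 0.693, 1429.266], [0.0, 0.0, 0.0, 1.0]]
air_cleaner 0.67 [129.9, 198.7, 187.4, 262.9] 1698 156.4 225.6
filter_pull 0.81 [137.6, 214.7, 177.9, 248.1] 1087 157.8 230.5
filter 0.6 [135.4, 211.6, 179.9, 255.2] 1109 157.8 230.8
wash_tray 0.42 [251.1, 204.6, 264.2, 226.4] 166 259.6 213.6
glass_jar 0.75 [200.8, 234.7, 218.4, 253.7] 325 207.5 243.9
riser_edge 0.87 [109.7, 142.4, 179.6, 188.1] 1911 140.7 164.3
```

View pics/scene0.png

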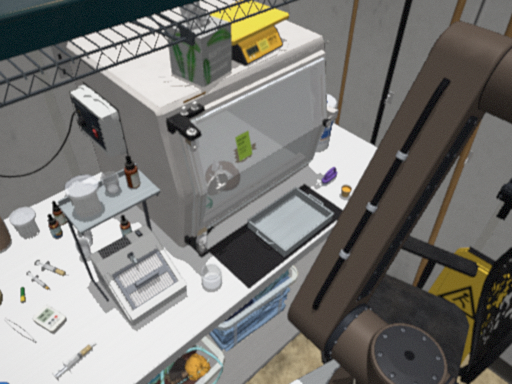

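View pics/side0.png

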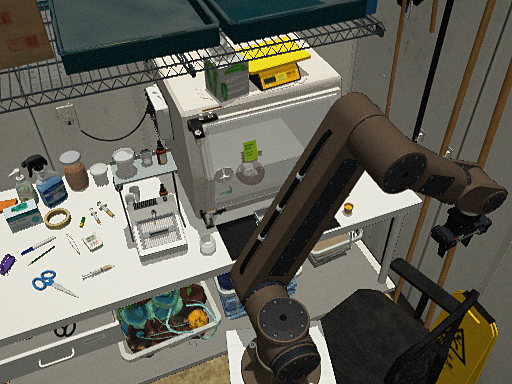

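```bash
python3 - <<'E'
from h import *
p=read_camera("scene")
a=cv2.resize(p["img"][150:335,50:240],None,fx=3.15,fy=3.15,interpolation=cv2.INTER_CUBIC); cv2.imwrite("pics/crop1.png",a)
for n,z,uv in [("jar",0,(211,283)),("cup",0,(345.3,194)),("filter c",60,(144,279))]: print(n,onz(p,*uv,z).round())
r=cut_out("wash_tray",p)[0]["region"]
c=max(cv2.findContours(r.astype(np.uint8),0,1)[0],key=cv2.contourArea)
q=cv2.approxPolyDP(c,6,True)[:,0]; print([(x.tolist(),onz(p,*x,36).round()[:2].tolist()) for x in q])
r=cut_out("filter",p)[0]["region"]
c=max(cv2.findContours(r.astype(np.uint8),0,1)[0],key=cv2.contourArea)
print(cv2.approxPolyDP(c,4,True)[:,0].tolist())
print(onz(p,80,190,300),onz(p,160,205,300),onz(p,85,235,300))
E
```

```text
jar [504. 201.   0.]
cup [ 628. -385.    0.]
filter c [563. 377.  60.]
[([296, 188], [705.0, -220.0]), ([247, 220], [649.0, 5.0]), ([283, 256], [469.0, -23.0]), ([332, 215], [541.0, -256.0])]
[[156, 249], [112, 274], [132, 309], [176, 282]]
[726.04569919 456.54934462 300.        ] [581.65921875 292.06291285 300.        ] [567.85221957 480.64825644 300.        ]
```

View pics/crop1.png

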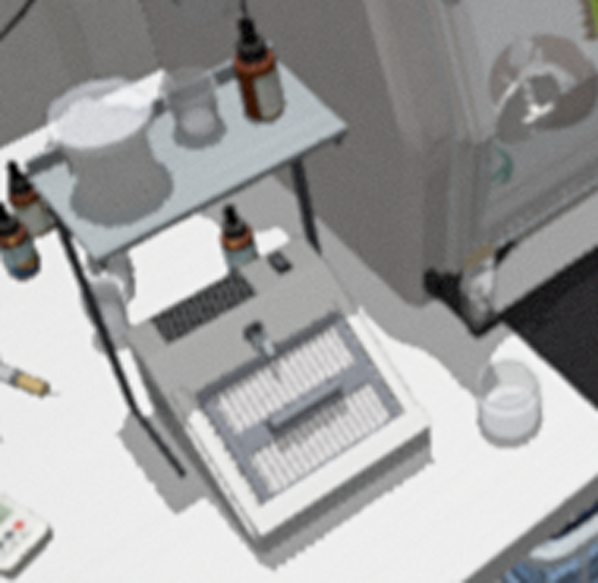

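```bash
cat >> h.py <<'E'
from scipy.optimize import least_squares
from scipy.spatial.transform import Rotation as Ro
def Rf(yaw): return Ro.from_euler('zyx',[yaw,-np.pi/6,0]).as_matrix()
def fpt(q,P): return q[:3]+np.atleast_2d(P)@Rf(q[3]).T
E
python3 - <<'E'
from h import *
p=read_camera("scene")
c=lambda *a: np.array(a)/3.15+[50,150]-0.3
uv=np.array([c(200,395),c(340,318),c(405,410),c(262,503),c(255,328)])
P=np.array([[60,70,12],[60,-70,12],[-60,-70,12],[-60,70,12],[57,0,36.5]],float)
r=least_squares(lambda q:(proj(p,fpt(q,P))-uv).ravel(),[563,377,50,0.3])
print(r.x.round(2),r.fun.round(1)); q=r.x
cov=np.linalg.inv(r.jac.T@r.jac); print(np.sqrt(np.diag(cov)).round(2))
def bp(b): R=np.array([[np.cos(q[3]),-np.sin(q[3])],[np.sin(q[3]),np.cos(q[3])]]); return np.c_[b+np.array([[0,110],[0,-110]])@R.T,[300,300]]
u2=np.array([c(103,262),c(347,133)])
r2=least_squares(lambda b:(proj(p,bp(b))-u2).ravel(),[580,380]); print(r2.x.round(1),r2.fun.round(1),bp(r2.x).round())
for n,l in [("lug",[57,0,27]),("pivot",[80,0,0]),("pull",[0,0,24])]: print(n,fpt(q,[l]).round(1))
print("riser in cleaner yaw:",Ro.from_euler('z',-q[3]).apply(np.r_[r2.x,300]-q[:3]).round(1), (Rf(0)@[57,0,27]).round(1),(Rf(0)@[80,0,0]).round(1))
E
```

```text
[5.8278e+02 3.7126e+02 3.8210e+01 1.9000e-01] [-1.7 -2.5 -2.3 -4.1 -1.   1.6  1.   0.   3.9  4.9]
[1.120e+01 1.780e+00 1.487e+01 1.000e-02]
[601.9 380. ] [-2.  -0.8  2.2  0.5] [[582. 488. 300.]
 [622. 272. 300.]]
lug [[617.8 381.8  89.6]]
pivot [[650.9 386.   77.5]]
pull [[570.8 371.3  59. ]]
riser in cleaner yaw: [ 20.4   5.  261.8] [35.9  0.  51.9] [69.3  0.  40. ]
```

Emit:
{"fn": "jog_arm", "kwargs": {"motion": [[[0,0,-50],0],[[0,0,-100],0],[[0,0,-150],0],[[0,0,-200],0],[[0,0,-250],0]]}}

```text
t: 1.7
eef_pos: [214.1, -586.6, 492.0]
tcp_rot: [3.141, 0.0, 0.35]
ft_force: [0.1, -0.8, -0.4]
opening: 1.0
grip_force: 0.0
```

Emit:
{"fn": "jog_arm", "kwargs": {"motion": [[[0,0,-50],0],[[0,0,-100],0],[[0,0,-150],0],[[0,0,-200],0],[[0,0,-250],0]]}}

```text
t: 2.2
eef_pos: [214.8, -589.6, 710.6]
tcp_rot: [3.137, 0.0, 0.35]
ft_force: [0.2, -0.9, 0.3]
opening: 1.002
grip_force: 0.0
```

Emit:
{"fn": "jog_arm", "kwargs": {"motion": [[[0,0,-50],0],[[0,0,-100],0],[[0,0,-150],0],[[0,0,-200],0],[[0,0,-250],0]]}}

```text
t: 2.7
eef_pos: [182.8, -527.0, 782.3]
tcp_rot: [3.122, 0.001, 0.349]
ft_force: [-0.2, -0.3, 0.2]
opening: 1.003
grip_force: 0.0
```

```bash
python3 -c "
from h import *
s=state(); print({k:np.round(s[k],3).tolist() for k in ['t','joints','eef_pos','tcp_rot']})"
```

```text
{'t': 2.7, 'joints': [-1.356, 0.52, 0.048, 0.003, 2.554, -0.132], 'eef_pos': [182.824, -527.034, 782.283], 'tcp_rot': [3.122, 0.001, 0.349]}
```

Emit:
{"fn": "jog_arm", "kwargs": {"motion": [[[0,0,40],0],[[0,0,80],0],[[0,0,120],0],[[0,0,120],0]]}}

```text
t: 3.1
eef_pos: [183.6, -529.1, 660.3]
tcp_rot: [3.122, 0.002, 0.351]
ft_force: [0.9, -1.4, 0.7]
opening: 0.999
grip_force: 0.0
```

```bash
python3 -c "
from h import *
s=state(); print({k:np.round(s[k],4).tolist() for k in ['t','joints','eef_pos','tcp_rot']})"
```

```text
{'t': 3.1, 'joints': [-1.355, 0.2856, 0.816, 0.0006, 2.0208, -0.1348], 'eef_pos': [183.6048, -529.0748, 660.3209], 'tcp_rot': [3.1225, 0.002, 0.3509]}
```

```bash
python3 - <<'E'
from h import *
p=read_camera("scene"); s=read_camera("side")
b=onz(p,198,243,0); print("brooder front-left bottom",b.round())
for z in (200,300,400,500,600): print(z,proj(p,[[b[0],b[1],z],[b[0]+60,b[1],z]]).round().tolist(),proj(s,[[b[0],b[1],z],[b[0]+60,b[1],z]]).round().tolist())
def plane(p,a,b):
    o,d=ray(p,*a); _,e=ray(p,*b); n=np.cross(d,e); n/=np.linalg.norm(n); return n,n@o
n1,c1=plane(p,(0,105),(285,0)); n2,c2=plane(s,(0,110),(380,30))
d=np.cross(n1,n2); d/=np.linalg.norm(d)
for y in (600,300,0,-300):
    print("shelf",np.linalg.solve([n1,n2,[0,1,0]],[c1,c2,y]).round())
print("dir",d.round(3), "sin",np.linalg.norm(np.cross(n1,n2)))
# brooder top-left-front corner: scene (205,110)?, side (190,105)
def tri(u,v):
    o,d=ray(p,*u); o2,d2=ray(s,*v); A=np.c_[d,-d2]; k=np.linalg.lstsq(A,o2-o,rcond=None)[0]; return ((o+d*k[0]+o2+d2*k[1])/2).round(), np.linalg.norm(o+d*k[0]-o2-d2*k[1]).round(1)
print("note",tri((243,147),(250,151)),"handle",tri((185,125),(205,122)),"jar",tri((211,283),(207.5,250)),"boxcorner right top",tri((327,45),(338,92)))
E
```

```text
brooder front-left bottom [661. 175.   0.]
200 [[194.0, 199.0], [186.0, 186.0]] [[208.0, 182.0], [207.0, 172.0]]
300 [[191.0, 172.0], [183.0, 160.0]] [[205.0, 162.0], [205.0, 151.0]]
400 [[188.0, 143.0], [180.0, 130.0]] [[203.0, 140.0], [202.0, 129.0]]
500 [[185.0, 109.0], [176.0, 97.0]] [[200.0, 116.0], [200.0, 106.0]]
600 [[181.0, 71.0], [172.0, 59.0]] [[198.0, 89.0], [197.0, 80.0]]
shelf [799. 600. 534.]
shelf [704. 300. 631.]
shelf [609.   0. 728.]
shelf [ 514. -300.  825.]
dir [ 0.289  0.911 -0.294] sin 0.01223969647903444
note (array([674.,  10., 320.]), np.float64(0.6)) handle (array([710., 163., 429.]), np.float64(15.0)) jar (array([509., 199., -11.]), np.float64(3.6)) boxcorner right top (array([ 769., -321.,  497.]), np.float64(29.5))
```

Emit:
{"fn": "jog_arm", "kwargs": {"motion": [[[40,-23,0],0],[[80,-46,0],0],[[120,-69,0],0],[[160,-92,0],0],[[200,-115,0],0]]}}

```text
t: 3.7
eef_pos: [333.0, -352.5, 663.1]
tcp_rot: [3.117, -0.0, 0.35]
ft_force: [0.2, 0.4, 0.3]
opening: 1.004
grip_force: 0.0
```

Emit:
{"fn": "jog_arm", "kwargs": {"motion": [[[40,-23,0],0],[[80,-46,0],0],[[118,-66,0],0],[[132,-113,0],0],[[146,-160,0],0]]}}

```text
t: 4.2
eef_pos: [415.3, -152.3, 659.0]
tcp_rot: [3.12, -0.001, 0.351]
ft_force: [0.2, 0.4, -0.3]
opening: 0.999
grip_force: 0.0
```

Emit:
{"fn": "jog_arm", "kwargs": {"motion": [[[14,-47,0],0],[[28,-94,0],0],[[42,-141,0],0],[[56,-188,0],0],[[70,-235,0],0]]}}

```text
t: 4.7
eef_pos: [399.1, 93.1, 655.6]
tcp_rot: [3.12, -0.004, 0.35]
ft_force: [0.5, -0.4, -0.6]
opening: 1.001
grip_force: 0.0
```

```bash
python3 - <<'E'
from h import *
p=read_camera("wrist")
s=state(); print({k:np.round(s[k],4).tolist() for k in ['t','joints','eef_pos','tcp_rot']})
cv2.imwrite("pics/w1.png",p["img"]); print(p["vertical_fov"],p["cx"],p["cy"],np.round(p["extrinsics"],3).tolist())
p=read_camera("side"); cv2.imwrite("pics/s1.png",p["img"])
E
```

```text
{'t': 4.75, 'joints': [0.0921, 0.0127, 1.1621, -0.019, 1.957, 1.2997], 'eef_pos': [398.2882, 98.6206, 655.4117], 'tcp_rot': [3.122, -0.0048, 0.356]}
60.11865127477878 254.6217917833577 195.1441418176746 [[0.343, 0.915, 0.212, 460.804], [-0.939, 0.329, 0.1, 118.436], [0.022, -0.234, 0.972, 800.956], [0.0, 0.0, 0.0, 1.0]]
```

View pics/w1.png

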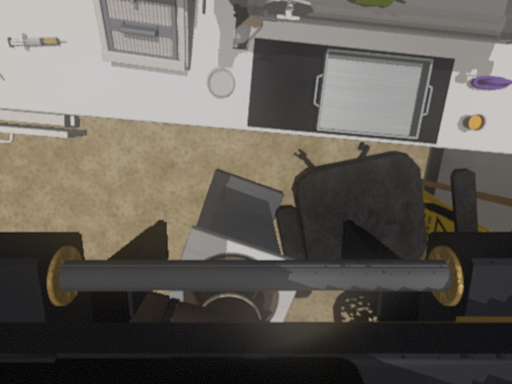

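View pics/s1.png

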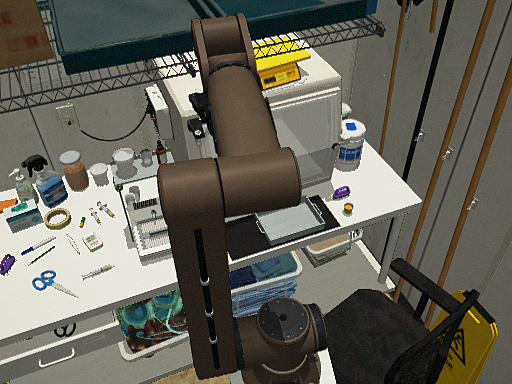

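```bash
python3 - <<'E'
from h import *
D=[([-1.327,0.4915,1.559,0,1.092,-.106],[214.2,-587.1,239.4]),([-1.356,.52,.048,.003,2.554,-.132],[182.824,-527.034,782.283]),([-1.355,.2856,.816,.0006,2.0208,-.1348],[183.6,-529.07,660.32]),([.0921,.0127,1.1621,-.019,1.957,1.2997],[398.29,98.62,655.41])]
def fk(k,j):
    r0,z0,a2,a3,b3,dt,L=k; a,b,c=j[1],j[1]+j[2],j[1]+j[2]+j[4]
    r=r0+a2*np.sin(a)+a3*np.sin(b)+b3*np.cos(b)+dt*np.sin(c); z=z0+a2*np.cos(a)+a3*np.cos(b)-b3*np.sin(b)+dt*np.cos(c)
    return np.array([r*np.cos(j[0])-L*np.sin(j[0]),r*np.sin(j[0])+L*np.cos(j[0]),z])
def f(k): return np.r_[np.concatenate([fk(k,j)-x for j,x in D]),(k[0])*.02,k[4]*.02,(k[5]-250)*.02]
r=least_squares(f,[0,180,450,450,0,250,62]); print(r.x.round(1),r.fun.round(1))
E
```

```text
[1.000e-01 2.002e+02 5.868e+02 4.108e+02 4.300e+01 2.504e+02 6.500e+01] [-1.1 -0.3  0.  -1.2 -0.2  0.  -1.  -0.2 -0.  -0.3  3.4 -0.   0.   0.9
  0. ]
```

Emit:
{"fn": "jog_arm", "kwargs": {"motion": [[[0,0,-40],0],[[0,0,-80],0],[[0,0,-120],0],[[0,0,-160],0],[[0,0,-160],0]]}}

```text
t: 5.3
eef_pos: [396.9, 93.5, 817.5]
tcp_rot: [3.119, -0.011, 0.349]
ft_force: [0.2, -0.2, -0.5]
opening: 0.998
grip_force: 0.0
```

```bash
python3 - <<'E'
from h import *
p=read_camera("wrist"); cv2.imwrite("pics/w2.png",p["img"])
for t in ["air_cleaner","filter","tab_lug","wash_tray","glass_jar","food_cup"]:
    for q in cut_out(t,p)[:1]:
        m=q["region"].astype(np.uint8); c=max(cv2.findContours(m,0,1)[0],key=cv2.contourArea); b=cv2.boxPoints(cv2.minAreaRect(c))
        z={"wash_tray":36,"filter":60,"air_cleaner":20}.get(t,0)
        print(t,round(q["p"],2),q["box"],[onz(p,*x,z).round()[:2].tolist() for x in b])
s=state(); print({k:np.round(s[k],4).tolist() for k in ['t','joints','eef_pos','tcp_rot']})
E
```

```text
filter 0.88 [128.2, 14.0, 190.6, 72.1] [[479.0, 458.0], [592.0, 472.0], [628.0, 315.0], [515.0, 297.0]]
tab_lug 0.49 [154.2, 6.5, 163.9, 29.9] [[595.0, 428.0], [643.0, 437.0], [648.0, 418.0], [600.0, 409.0]]
wash_tray 0.62 [302.5, 61.3, 397.6, 135.8] [[480.0, -30.0], [649.0, 18.0], [712.0, -220.0], [544.0, -280.0]]
glass_jar 0.81 [217.5, 80.0, 239.2, 100.7] [[527.0, 239.0], [548.0, 182.0], [490.0, 162.0], [469.0, 220.0]]
food_cup 0.74 [427.0, 115.9, 448.2, 127.6] [[639.0, -366.0], [655.0, -410.0], [625.0, -426.0], [609.0, -382.0]]
{'t': 5.65, 'joints': [0.0812, 0.1766, 0.5332, -0.0289, 2.4279, 1.2805], 'eef_pos': [398.2549, 93.856, 811.1926], 'tcp_rot': [3.1224, 0.0015, 0.3496]}
```

View pics/w2.png

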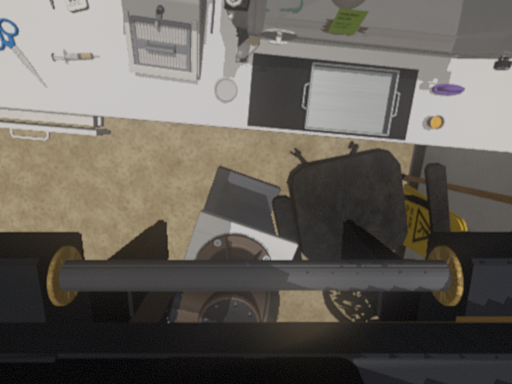

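Emit:
{"fn": "jog_arm", "kwargs": {"motion": [[[1980,280,-4500],0]]}}

```text
t: 5.75
eef_pos: [407.8, 95.7, 832.4]
tcp_rot: [3.123, 0.009, 0.35]
ft_force: [0.7, 0.2, 2.0]
opening: 1.0
grip_force: 0.0
```

```bash
cat > st.py <<'E'
from h import *
s=state(); print({k:np.round(s[k],3).tolist() for k in ['t','joints','eef_pos','tcp_rot','ft_force']})
R=Ro.from_euler('xyz',s['tcp_rot']).as_matrix(); z=R[:,2]; print("tilt",np.arccos(-z[2]).round(3),"az",np.arctan2(z[1],z[0]).round(3),"x",R[:,0].round(3),"y",R[:,1].round(3))
E
python3 st.py
```

```text
{'t': 5.75, 'joints': [0.084, 0.254, 0.348, -0.035, 2.544, 1.276], 'eef_pos': [407.803, 95.694, 832.415], 'tcp_rot': [3.123, 0.009, 0.35], 'ft_force': [0.708, 0.209, 1.951]}
tilt 0.02 az -1.673 x [ 0.939  0.343 -0.009] y [ 0.343 -0.939  0.018]
```

Emit:
{"fn": "jog_arm", "kwargs": {"motion": [[[1980,280,-4500],0],[[1980,280,-4500],0],[[1980,280,-4500],0]]}}

```text
t: 6.05
eef_pos: [306.4, 75.2, 889.8]
tcp_rot: [-3.111, 0.115, 0.351]
ft_force: [-0.4, -0.3, 1.3]
opening: 1.0
grip_force: 0.0
```

```bash
python3 st.py
```

```text
{'t': 6.05, 'joints': [0.035, 0.283, 0.048, -0.028, 2.93, 1.23], 'eef_pos': [306.355, 75.239, 889.788], 'tcp_rot': [-3.111, 0.115, 0.351], 'ft_force': [-0.418, -0.305, 1.318]}
tilt 0.119 az -3.056 x [ 0.933  0.341 -0.114] y [ 0.34  -0.94  -0.031]
```

```bash
cat > ik.py <<'E'
from h import *
K=[0,200.2,586.8,410.8,43,250.4,65.0]
lo=np.array([-3.1,-.84,.05,-1.13,.06,-2.69]); hi=np.array([3.1,2.19,2.79,4.28,2.93,2.69]); vm=.07*np.array([2.22,2.22,2.79,3.14,3.14,3.14])
def ry(a): return Ro.from_euler('y',a)
def rz(a): return Ro.from_euler('z',a)
def fkR(j): return rz(j[0])*ry(j[1]+j[2])*rz(j[3])*ry(j[4])*rz(j[5])*C
C=Ro.identity()
def fk(j):
    R=fkR(j); b=j[1]+j[2]; _,z0,a2,a3,b3,dt,L=K
    r=a2*np.sin(j[1])+a3*np.sin(b)+b3*np.cos(b); z=z0+a2*np.cos(j[1])+a3*np.cos(b)-b3*np.sin(b)
    return np.array([r*np.cos(j[0])-L*np.sin(j[0]),r*np.sin(j[0])+L*np.cos(j[0]),z])+dt*R.as_matrix()[:,2],R
# constant: fit from state
q0=[.0812,.1766,.5332,-.0289,2.4279,1.2805]
C=rz((fkR(q0).inv()*Ro.from_euler('xyz',[3.1224,.0015,.3496])).as_euler('zyx')[0])
def err(j,p,R,w):
    x,Q=fk(j); return np.r_[(p-x)/1000,w*(R*Q.inv()).as_rotvec()]
def tilt(R): z=R.as_matrix()[:,2]; return np.arccos(-z[2]),np.arctan2(z[1],z[0])
def opt(j,p,R,w): return least_squares(err,np.clip(j,lo+1e-9,hi-1e-9),bounds=(lo,hi),args=(p,R,w)).x
def dls(j,p,R,w,lam,n):
    j=np.array(j,float)
    for _ in range(n):
        e=err(j,p,R,w); J=np.array([(err(j+d,p,R,w)-e)/1e-5 for d in np.eye(6)*1e-5]).T
        j=np.clip(j-J.T@np.linalg.solve(J@J.T+lam*np.eye(6),e),lo,hi)
    return j
def call(j,rows,solve,clip=True):
    p0,R0=fk(j); out=[]; pc,Rc=p0,R0
    for s,t in rows:
        p=p0+R0.apply(s); R=R0*rz(t)
        if clip:
            d=p-pc; d*=min(1,50/max(1e-9,np.linalg.norm(d))); v=(R*Rc.inv()).as_rotvec(); v*=min(1,.15/max(1e-9,np.linalg.norm(v))); p=pc+d; R=Ro.from_rotvec(v)*Rc
        jn=solve(j,p,R); f=min(1,(vm/np.maximum(1e-9,abs(jn-j))).min()); j=j+f*(jn-j); pc,Rc=fk(j); out.append(j)
    return out
E
python3 - <<'E'
from ik import *
print(fk(q0)[0],fk(q0)[1].as_euler('xyz'))
S=[1980,280,-4500]
V={"opt1c":(lambda j,p,R:opt(j,p,R,1),True),"opt.3c":(lambda j,p,R:opt(j,p,R,.3),True),"opt1":(lambda j,p,R:opt(j,p,R,1),False),
"dls1e-3":(lambda j,p,R:dls(j,p,R,1,1e-3,30),True),"dls1e-3n":(lambda j,p,R:dls(j,p,R,1,1e-3,30),False),"dls1e-4":(lambda j,p,R:dls(j,p,R,1,1e-4,100),True),"dls.3":(lambda j,p,R:dls(j,p,R,.3,1e-4,100),True),"dls1e-2 10":(lambda j,p,R:dls(j,p,R,1,1e-2,10),True)}
qA=[-1.327,0.4915,1.559,0,1.092,-.106]
for n,(sv,c) in V.items():
    a=call(np.array(q0),[(S,0)],sv,c); b=call(a[-1],[(S,0)]*3,sv,c); 
    u=[([0,0,-50*k],0) for k in range(1,6)]; j=np.array(qA)
    for _ in range(3): j=call(j,u,sv,c)[-1]
    print(n,a[-1].round(2),fk(a[-1])[0].round(),"|",b[-1].round(2),fk(b[-1])[0].round(),np.round(tilt(fk(b[-1])[1]),3),"|A",j.round(2),fk(j)[0].round(),np.round(tilt(fk(j)[1]),3))
print("obs .084 .254 .348 2.544 (408,96,832) | .035,.283,.048,2.93 (306,75,890) .119 az-3.06 |A .52 .048 2.554 (183,-527,782) .02 az-1.2")
E
```

```text
[398.11975527  92.86117263 811.08610817] [3.12237527e+00 1.46328712e-03 3.49600706e-01]
opt1c [ 0.08  0.26  0.34 -0.04  2.54  1.28] [409.  95. 834.] | [ 0.09  0.37  0.05 -0.05  2.71  1.27] [415.  97. 854.] [ 0.021 -1.047] |A [-1.34  0.53  0.05  0.    2.56 -0.12] [ 191. -528.  778.] [ 0.006 -1.207]
opt.3c [ 0.08  0.26  0.34 -0.04  2.54  1.28] [409.  95. 834.] | [ 0.08  0.36  0.05 -0.03  2.66  1.28] [419.  98. 860.] [ 0.07  -0.093] |A [-1.34  0.51  0.05  0.02  2.5  -0.11] [ 193. -533.  787.] [ 0.081 -1.222]
opt1 [0.08 0.22 0.4  0.01 2.21 1.3 ] [470. 105. 844.] | [-0.05  0.06  0.05  0.24  1.57  1.36] [ 370.  109. 1164.] [1.467 0.199] |A [-1.35  0.48  0.05  0.01  2.58 -0.12] [ 180. -499.  801.] [ 0.025 -1.219]
dls1e-3 [ 0.08  0.27  0.34 -0.04  2.56  1.27] [412.  95. 829.] | [ 0.09  0.66  0.06 -0.36  2.91  0.93] [536.  92. 726.] [ 0.513 -2.893] |A [-1.33  0.88  0.05 -0.    2.93 -0.11] [ 217. -609.  595.] [0.72  1.812]
dls1e-3n [0.24 0.12 0.51 0.19 2.45 1.08] [330. 177. 840.] | [0.67 0.28 0.59 0.54 2.37 0.78] [266. 410. 766.] [0.406 2.677] |A [-1.42  0.82  0.18  0.5   2.79  0.09] [ 201. -619.  594.] [0.71  1.468]
dls1e-4 [ 0.08  0.28  0.34 -0.04  2.57  1.27] [414.  95. 826.] | [ 0.08  0.63  0.13 -0.28  2.83  0.96] [545.  88. 717.] [ 0.469 -2.867] |A [-1.33  1.    0.05 -0.    2.93 -0.11] [ 228. -649.  518.] [0.836 1.814]
dls.3 [ 0.08  0.27  0.34 -0.04  2.57  1.27] [414.  95. 826.] | [ 0.08  0.63  0.13 -0.29  2.83  0.96] [545.  88. 718.] [ 0.469 -2.867] |A [-1.33  0.98  0.05  0.01  2.93 -0.1 ] [ 227. -644.  528.] [0.822 1.812]
dls1e-2 10 [ 0.08  0.26  0.34 -0.04  2.54  1.28] [409.  95. 833.] | [ 0.09  0.45  0.05 -0.05  2.76  1.26] [452. 102. 820.] [ 0.119 -2.884] |A [-1.33  0.6   0.05  0.    2.58 -0.11] [ 202. -561.  735.] [0.094 1.802]
obs .084 .254 .348 2.544 (408,96,832) | .035,.283,.048,2.93 (306,75,890) .119 az-3.06 |A .52 .048 2.554 (183,-527,782) .02 az-1.2
```

```bash
cat > fit.py <<'E'
from ik import *
import itertools
S=[1980,280,-4500]; qA=[-1.327,0.4915,1.559,0,1.092,-.106]; res=[]
ob=np.array([.035,.283,.048,2.93]); oa=np.array([-1.356,.52,.048,2.554])
for w,lam,n,c in itertools.product([1,.5,.25],[1e-3,3e-3,1e-2,4e-2,.1],[1,3,10,40],[True,False]):
    sv=lambda j,p,R:dls(j,p,R,w,lam,n)
    b=call(np.array(q0),[(S,0)],sv,c)[-1]; b=call(b,[(S,0)]*3,sv,c)[-1]
    u=[([0,0,-50*k],0) for k in range(1,6)]; j=np.array(qA)
    for _ in range(3): j=call(j,u,sv,c)[-1]
    res.append((np.abs(b[[0,1,2,4]]-ob).sum()+np.abs(j[[0,1,2,4]]-oa).sum(),w,lam,n,c,b[[0,1,2,4]].round(2).tolist(),j[[0,1,2,4]].round(2).tolist()))
for r in sorted(res,key=lambda r:r[0])[:8]: print(r)
E
timeout 250 python3 fit.py
```

```text
(np.float64(0.3948370713263123), 0.5, 0.04, 3, True, [0.09, 0.38, 0.05, 2.72], [-1.34, 0.52, 0.05, 2.57])
(np.float64(0.3974140192745584), 0.5, 0.1, 10, True, [0.09, 0.37, 0.05, 2.7], [-1.34, 0.51, 0.05, 2.56])
(np.float64(0.4023154036355566), 0.5, 0.1, 40, True, [0.09, 0.38, 0.05, 2.71], [-1.34, 0.53, 0.05, 2.55])
(np.float64(0.40433475166457555), 1, 0.1, 10, True, [0.09, 0.38, 0.05, 2.72], [-1.34, 0.52, 0.05, 2.58])
(np.float64(0.4105923365012127), 1, 0.1, 40, True, [0.09, 0.38, 0.05, 2.72], [-1.34, 0.54, 0.05, 2.57])
(np.float64(0.41709826200498756), 1, 0.04, 3, True, [0.09, 0.39, 0.05, 2.74], [-1.34, 0.53, 0.05, 2.59])
(np.float64(0.4231774242904497), 0.5, 0.04, 10, True, [0.09, 0.39, 0.05, 2.72], [-1.34, 0.54, 0.05, 2.56])
(np.float64(0.4286801890599664), 0.5, 0.04, 40, True, [0.09, 0.39, 0.05, 2.72], [-1.34, 0.55, 0.05, 2.56])
```

Emit:
{"fn": "jog_arm", "kwargs": {"motion": [[[0,0,0],0],[[0,0,0],0]]}}

```text
t: 6.25
eef_pos: [299.7, 75.2, 892.6]
tcp_rot: [-3.114, 0.105, 0.35]
ft_force: [0.4, -0.3, -0.1]
opening: 0.999
grip_force: 0.0
```

```bash
python3 st.py
```

```text
{'t': 6.25, 'joints': [0.036, 0.273, 0.049, -0.029, 2.928, 1.23], 'eef_pos': [299.736, 75.229, 892.649], 'tcp_rot': [-3.114, 0.105, 0.35], 'ft_force': [0.42, -0.322, -0.13]}
tilt 0.109 az -3.049 x [ 0.934  0.341 -0.105] y [ 0.34  -0.94  -0.027]
```

Emit:
{"fn": "jog_arm", "kwargs": {"motion": [[[-50,-7,0],0],[[-100,-14,0],0]]}}

```text
t: 6.45
eef_pos: [207.4, 54.4, 901.0]
tcp_rot: [-3.11, 0.115, 0.352]
ft_force: [-1.1, -1.0, 0.4]
opening: 1.003
grip_force: 0.0
```

```bash
python3 st.py
```

```text
{'t': 6.45, 'joints': [-0.038, 0.066, 0.323, -0.054, 2.87, 1.131], 'eef_pos': [207.414, 54.37, 901.048], 'tcp_rot': [-3.11, 0.115, 0.352], 'ft_force': [-1.132, -1.045, 0.355]}
tilt 0.119 az -3.057 x [ 0.933  0.342 -0.115] y [ 0.341 -0.94  -0.031]
```

Emit:
{"fn": "jog_arm", "kwargs": {"motion": [[[-50,-7,-5],0],[[-100,-14,-10],0]]}}

```text
t: 6.65
eef_pos: [108.3, 33.6, 914.4]
tcp_rot: [-3.115, 0.105, 0.353]
ft_force: [-1.0, -1.1, 0.5]
opening: 0.997
grip_force: 0.0
```

Emit:
{"fn": "jog_arm", "kwargs": {"motion": [[[-50,-7,-5],0],[[-100,-14,-10],0]]}}

```text
t: 6.85
eef_pos: [75.3, 15.0, 915.8]
tcp_rot: [-3.123, 0.092, 0.352]
ft_force: [-0.1, -0.8, -0.3]
opening: 1.0
grip_force: 0.0
```

```bash
python3 st.py
```

```text
{'t': 6.85, 'joints': [-0.535, -0.135, 0.413, -0.283, 2.928, 0.41], 'eef_pos': [75.325, 15.016, 915.835], 'tcp_rot': [-3.123, 0.092, 0.352], 'ft_force': [-0.082, -0.836, -0.296]}
tilt 0.094 az -2.992 x [ 0.935  0.344 -0.092] y [ 0.343 -0.939 -0.019]
```

```bash
cat > sim2.py <<'E'
from ik import *
# orientation wanted: tool z = -face normal, x up-slope (yaw .21) or half-turned
for half in (0,np.pi):
    Rt=Ro.from_matrix(Rf(.21))*Ro.from_euler('x',np.pi)*rz(half)
    j=least_squares(err,[.4,.4,1.5,.3,.9,.3 if half==0 else -1.8],bounds=(lo,hi),args=(np.array([600,370,120.]),Rt,1)); print("target pose",half,j.x.round(2),j.cost)
qs=[-.535,-.135,.413,-.283,2.928,.41]
p0,R0=fk(np.array(qs)); print(p0,tilt(R0))
for pos in ([120,-480,600],[120,-600,450],[0,-500,450],[300,-400,500],[400,100,500],[100,400,500]):
  j0=opt(np.array([np.arctan2(pos[1],pos[0])-.15,.4,1.2,0,1.5,0]),np.array(pos,float),R0,1)
  for sg in (1,-1):
    j=j0.copy()
    for _ in range(40): # free turning to limit
        p,R=fk(j); jn=opt(j,p,R*rz(sg*.14),1)
        if np.linalg.norm(err(jn,p,R*rz(sg*.14),1))>.01: break
        j=jn
    n1=_; tr=[]
    for _ in range(12):
        p,R=fk(j); j=opt(j,p,R*rz(sg*.15),1); tr.append(np.round(tilt(fk(j)[1]),2).tolist())
    print(pos,sg,n1,"j",j.round(2),"p",fk(j)[0].round(),tr[0],tr[3],tr[7],tr[11])
E
timeout 300 python3 sim2.py
```

```text
target pose 0 [ 0.55  0.65  1.76 -0.77  0.39  2.59] 2.3731146233246834e-17
target pose 3.141592653589793 [ 0.55  0.65  1.76 -0.77  0.39 -0.56] 5.022948749504243e-19
[ 74.58561632  14.12565764 915.58672745] (np.float64(0.09370825520709881), np.float64(-2.991721427388208))
[120, -480, 600] 1 20 j [-2.88 -0.07  1.33  0.05  1.84  2.69] p [-340. -170.  623.] [0.09, -2.99] [0.07, -2.93] [0.06, -2.57] [0.07, -2.12]
[120, -480, 600] -1 17 j [-0.06  0.19  1.33 -0.1   1.75 -2.69] p [492.  14. 507.] [0.1, -2.99] [0.12, -2.92] [0.14, -2.77] [0.16, -2.58]
[120, -600, 450] 1 20 j [-2.74  0.14  1.57  0.13  1.44  2.69] p [-407. -275.  434.] [0.09, -2.99] [0.04, -2.67] [0.06, -1.23] [0.13, -1.12]
[120, -600, 450] -1 17 j [-0.23  0.4   1.65 -0.25  1.28 -2.69] p [ 518. -118.  271.] [0.1, -2.99] [0.15, -2.88] [0.23, -2.67] [0.3, -2.43]
[0, -500, 450] 1 22 j [-3.1  -0.05  1.82  0.14  1.39  2.69] p [-356. -115.  418.] [0.08, -2.94] [0.05, -2.34] [0.08, -1.52] [0.14, -1.46]
[0, -500, 450] -1 16 j [-0.28  0.28  1.77 -0.23  1.29 -2.69] p [ 442. -117.  297.] [0.11, -3.01] [0.16, -2.95] [0.23, -2.79] [0.29, -2.57]
[300, -400, 500] 1 17 j [-2.45 -0.06  1.58  0.05  1.62  2.69] p [-241. -301.  514.] [0.09, -3.01] [0.05, -3.1] [0.01, -2.13] [0.05, -0.93]
[300, -400, 500] -1 20 j [ 0.33  0.24  1.52 -0.11  1.56 -2.69] p [451. 197. 407.] [0.1, -2.97] [0.13, -2.77] [0.17, -2.51] [0.2, -2.24]
[400, 100, 500] 1 10 j [-1.54 -0.22  1.73 -0.02  1.7   2.69] p [  69. -267.  506.] [0.09, -3.12] [0.09, 2.82] [0.08, 2.36] [0.07, 1.9]
[400, 100, 500] -1 28 j [ 1.53  0.12  1.43 -0.    1.68 -2.69] p [-45. 464. 499.] [0.09, -2.94] [0.09, -2.59] [0.09, -2.11] [0.09, -1.6]
[100, 400, 500] 1 2 j [-0.44 -0.22  1.82  0.02  1.69  2.69] p [252. -40. 469.] [0.1, -3.03] [0.12, 3.04] [0.14, 2.78] [0.15, 2.55]
[100, 400, 500] -1 36 j [ 2.64  0.1   1.42 -0.05  1.63 -2.69] p [-440.  178.  511.] [0.08, -2.93] [0.05, -2.75] [0.0, -2.77] [0.05, 0.94]
```

```bash
cat > sim3.py <<'E'
from ik import *
R0=fk(np.array([-.535,-.135,.413,-.283,2.928,.41]))[1]
for w in (1,.4):
 for pos in ([300,700,300],[300,650,150],[200,800,250]):
  j0=opt(np.array([np.arctan2(pos[1],pos[0])-.1,.7,1.2,0,1.2,1]),np.array(pos,float),R0,1)
  for sg in (1,-1):
    j=j0.copy(); j[5]=sg*2.69; tr=[]; a0=tilt(fk(j)[1])
    for k in range(24):
        p,R=fk(j); j=opt(j,p,R*rz(sg*.15),w)
        if k%4==3: tr.append(np.r_[tilt(fk(j)[1]),fk(j)[0]/1000].round(2).tolist())
    print(w,pos,sg,"j0",j0.round(2),np.round(a0,2),"j",j.round(2),tr)
E
timeout 300 python3 sim3.py
```

```text
1 [300, 700, 300] 1 j0 [1.06 0.69 1.04 0.07 1.48 2.27] [ 0.09 -2.99] j [-0.19  0.95  2.46  1.88  0.37  2.69] [[0.17, 2.75, 0.46, 0.5, 0.25], [0.26, 2.39, 0.51, 0.29, 0.18], [0.35, 2.09, 0.47, 0.14, 0.08], [0.38, 1.9, 0.39, 0.1, -0.01], [0.38, 1.82, 0.35, 0.09, -0.05], [0.38, 1.78, 0.31, 0.09, -0.08]]
1 [300, 700, 300] -1 j0 [1.06 0.69 1.04 0.07 1.48 2.27] [ 0.09 -2.99] j [ 2.96  0.81  2.01 -0.76  0.59 -2.69] [[0.04, -1.99, 0.04, 0.79, 0.32], [0.07, -0.37, -0.23, 0.75, 0.3], [0.15, 0.21, -0.45, 0.6, 0.26], [0.25, 0.57, -0.56, 0.39, 0.18], [0.35, 0.87, -0.56, 0.2, 0.08], [0.41, 1.1, -0.47, 0.12, -0.03]]
1 [300, 650, 150] 1 j0 [1.02 0.73 1.36 0.08 1.12 2.2 ] [ 0.09 -2.99] j [0.24 1.18 2.5  2.54 0.59 2.69] [[0.21, 2.63, 0.41, 0.48, 0.09], [0.3, 2.29, 0.41, 0.34, 0.01], [0.33, 2.13, 0.36, 0.3, -0.06], [0.33, 2.06, 0.32, 0.28, -0.09], [0.33, 1.99, 0.29, 0.25, -0.11], [0.32, 1.91, 0.24, 0.21, -0.14]]
1 [300, 650, 150] -1 j0 [1.02 0.73 1.36 0.08 1.12 2.2 ] [ 0.09 -2.99] j [ 2.83  1.07  2.21 -1.13  0.34 -2.69] [[0.07, -0.92, 0.08, 0.72, 0.15], [0.19, -0.14, -0.13, 0.67, 0.1], [0.3, 0.2, -0.22
[... 1828 characters left out ...]
[0.69, 0.09, 0.1, 0.59, 0.03], [0.76, 0.03, 0.02, 0.53, -0.01], [0.85, 0.04, -0.05, 0.45, -0.05]]
0.4 [200, 800, 250] 1 j0 [1.22 0.82 0.89 0.08 1.48 2.43] [ 0.09 -2.99] j [0.74 0.92 2.27 2.16 1.05 2.69] [[0.27, 2.71, 0.26, 0.75, 0.23], [0.49, 2.46, 0.29, 0.69, 0.19], [0.69, 2.27, 0.29, 0.63, 0.14], [0.84, 2.09, 0.27, 0.6, 0.1], [0.94, 1.92, 0.25, 0.57, 0.06], [1.02, 1.75, 0.21, 0.53, 0.02]]
0.4 [200, 800, 250] -1 j0 [1.22 0.82 0.89 0.08 1.48 2.43] [ 0.09 -2.99] j [ 1.99  0.84  1.81 -1.13  0.96 -2.69] [[0.09, -0.53, 0.12, 0.82, 0.25], [0.28, -0.04, 0.04, 0.8, 0.22], [0.5, 0.18, -0.01, 0.76, 0.18], [0.7, 0.37, -0.03, 0.71, 0.14], [0.8, 0.42, -0.06, 0.66, 0.09], [0.84, 0.36, -0.13, 0.58, 0.04]]
```

Emit:
{"fn": "jog_arm", "kwargs": {"motion": [[[0,48,0],0.14],[[0,96,0],0.28],[[0,144,0],0.42],[[0,192,0],0.56],[[0,240,0],0.7]]}}

```text
t: 7.35
eef_pos: [151.7, -189.4, 910.6]
tcp_rot: [3.103, 0.089, -0.301]
ft_force: [1.0, 0.0, 1.0]
opening: 0.999
grip_force: 0.0
```

```bash
python3 st.py
```

```text
{'t': 7.35, 'joints': [-1.077, 0.14, 0.168, -0.324, 2.856, 0.483], 'eef_pos': [151.7, -189.432, 910.649], 'tcp_rot': [3.103, 0.089, -0.301], 'ft_force': [1.05, 0.004, 0.956]}
tilt 0.097 az -3.031 x [ 0.951 -0.295 -0.089] y [-0.293 -0.955  0.039]
```

Emit:
{"fn": "jog_arm", "kwargs": {"motion": [[[24,30,26],0.14],[[48,60,52],0.28],[[72,90,78],0.42],[[96,120,104],0.56],[[120,150,130],0.7]]}}

```text
t: 7.85
eef_pos: [211.7, -368.7, 774.8]
tcp_rot: [3.055, 0.044, -0.999]
ft_force: [0.6, -0.1, 0.6]
opening: 1.0
grip_force: 0.0
```

Emit:
{"fn": "jog_arm", "kwargs": {"motion": [[[26,6,36],0.14],[[52,12,72],0.28],[[78,18,108],0.42],[[104,24,144],0.56],[[130,29,180],0.7]]}}

```text
t: 8.35
eef_pos: [241.0, -494.7, 592.0]
tcp_rot: [3.047, -0.022, -1.696]
ft_force: [0.0, -0.2, -0.4]
opening: 0.998
grip_force: 0.0
```

Emit:
{"fn": "jog_arm", "kwargs": {"motion": [[[19,-10,40],0.14],[[38,-20,80],0.28],[[57,-30,120],0.42],[[76,-40,160],0.56],[[95,-50,200],0.7]]}}

```text
t: 8.85
eef_pos: [246.0, -602.2, 391.8]
tcp_rot: [3.086, -0.062, -2.359]
ft_force: [0.6, -0.1, 0.2]
opening: 1.003
grip_force: 0.0
```

```bash
python3 st.py
```

```text
{'t': 8.85, 'joints': [-1.254, 0.442, 1.243, -0.08, 1.479, 2.686], 'eef_pos': [246.025, -602.188, 391.818], 'tcp_rot': [3.086, -0.062, -2.359], 'ft_force': [0.564, -0.091, 0.191]}
tilt 0.083 az -3.09 x [-0.708 -0.704  0.062] y [-0.702  0.71   0.055]
```

Emit:
{"fn": "jog_arm", "kwargs": {"motion": [[[0,0,30],0.15],[[0,0,60],0.3],[[0,0,90],0.45],[[0,0,120],0.6],[[0,0,120],0.75]]}}

```text
t: 9.35
eef_pos: [153.3, -604.7, 262.5]
tcp_rot: [-3.079, 0.097, -2.64]
ft_force: [0.3, -0.1, 0.5]
opening: 1.001
grip_force: 0.0
```

```bash
python3 st.py
```

```text
{'t': 9.35, 'joints': [-1.474, 0.457, 1.557, 0.127, 1.11, 2.685], 'eef_pos': [153.334, -604.665, 262.529], 'tcp_rot': [-3.079, 0.097, -2.64], 'ft_force': [0.297, -0.051, 0.523]}
tilt 0.116 az -0.076 x [-0.873 -0.478 -0.097] y [-0.474  0.878 -0.063]
```

Emit:
{"fn": "jog_arm", "kwargs": {"motion": [[[-14,-8,0],0.15],[[-28,-16,0],0.3],[[-42,-24,0],0.45],[[-56,-32,0],0.6],[[-70,-38,0],0.75]]}}

```text
t: 9.85
eef_pos: [125.0, -576.9, 216.1]
tcp_rot: [-2.993, 0.311, -2.967]
ft_force: [0.3, -0.9, -0.5]
opening: 1.001
grip_force: 0.0
```

```bash
python3 st.py
```

```text
{'t': 9.85, 'joints': [-1.608, 0.436, 1.774, 0.433, 0.893, 2.685], 'eef_pos': [125.028, -576.893, 216.095], 'tcp_rot': [-2.993, 0.311, -2.967], 'ft_force': [0.347, -0.938, -0.505]}
tilt 0.343 az -0.279 x [-0.938 -0.166 -0.306] y [-0.128  0.982 -0.141]
```

Emit:
{"fn": "jog_arm", "kwargs": {"motion": [[[-32,32,-2],-0.1],[[-64,65,-4],-0.2],[[-96,97,-5],-0.3],[[-128,130,-7],-0.4],[[-160,162,-9],-0.5]]}}

```text
t: 10.35
eef_pos: [251.7, -388.4, 250.8]
tcp_rot: [-2.863, 0.2, -2.455]
ft_force: [1.3, -0.1, 0.8]
opening: 1.0
grip_force: 0.0
```

Emit:
{"fn": "jog_arm", "kwargs": {"motion": [[[-44,13,-2],-0.1],[[-88,26,-4],-0.2],[[-132,39,-6],-0.3],[[-176,52,-8],-0.4],[[-220,65,-9],-0.5]]}}

```text
t: 10.85
eef_pos: [379.0, -200.9, 285.9]
tcp_rot: [-2.803, 0.044, -1.975]
ft_force: [0.7, -0.0, -0.1]
opening: 0.997
grip_force: 0.0
```

Emit:
{"fn": "jog_arm", "kwargs": {"motion": [[[-44,-10,-2],-0.08],[[-88,-20,-4],-0.15]]}}

```text
t: 11.05
eef_pos: [416.4, -147.5, 294.3]
tcp_rot: [-2.787, 0.016, -1.808]
ft_force: [-0.8, -0.4, 0.1]
opening: 0.998
grip_force: 0.0
```

```bash
python3 st.py
```

```text
{'t': 11.05, 'joints': [-0.561, 0.047, 2.091, 0.2, 0.681, 2.685], 'eef_pos': [416.391, -147.475, 294.34], 'tcp_rot': [-2.787, 0.016, -1.808], 'ft_force': [-0.797, -0.37, 0.133]}
tilt 0.355 az -0.193 x [-0.235 -0.972 -0.016] y [-0.91   0.226 -0.347]
```

Emit:
{"fn": "jog_arm", "kwargs": {"motion": [[[-15,0,-8],0.15],[[-30,0,-16],0.3],[[-45,0,-24],0.45],[[-60,0,-32],0.6]]}}

```text
t: 11.45
eef_pos: [371.9, -148.7, 270.7]
tcp_rot: [-2.773, 0.289, -2.21]
ft_force: [0.6, -0.3, 0.4]
opening: 0.998
grip_force: 0.0
```

```bash
python3 st.py
```

```text
{'t': 11.45, 'joints': [-0.737, 0.001, 2.25, 0.553, 0.607, 2.685], 'eef_pos': [371.868, -148.669, 270.69], 'tcp_rot': [-2.773, 0.289, -2.21], 'ft_force': [0.629, -0.265, 0.401]}
tilt 0.464 az -0.004 x [-0.572 -0.769 -0.285] y [-0.687  0.639 -0.345]
```

Emit:
{"fn": "jog_arm", "kwargs": {"motion": [[[-42,20,0],-0.11],[[-84,40,0],-0.22],[[-126,60,0],-0.33],[[-168,81,0],-0.44],[[-209,101,0],-0.55]]}}

```text
t: 11.95
eef_pos: [401.1, 1.4, 267.2]
tcp_rot: [-2.663, 0.09, -1.662]
ft_force: [0.0, -1.0, -0.0]
opening: 0.999
grip_force: 0.0
```

```bash
python3 st.py
```

```text
{'t': 11.95, 'joints': [-0.26, -0.013, 2.285, 0.38, 0.435, 2.685], 'eef_pos': [401.13, 1.391, 267.191], 'tcp_rot': [-2.663, 0.09, -1.662], 'ft_force': [0.02, -1.016, -0.001]}
tilt 0.487 az 0.08 x [-0.091 -0.992 -0.09 ] y [-0.88   0.122 -0.459]
```

Emit:
{"fn": "jog_arm", "kwargs": {"motion": [[[-42,-4,-1],-0.04],[[-84,-8,-2],-0.08],[[-126,-12,-4],-0.12]]}}

```text
t: 12.25
eef_pos: [413.8, 63.2, 259.7]
tcp_rot: [-2.63, 0.077, -1.52]
ft_force: [-0.2, -0.7, 0.8]
opening: 0.997
grip_force: 0.0
```

```bash
python3 - <<'E'
exec(open('st.py').read())
p=read_camera("wrist"); cv2.imwrite("pics/w3.png",p["img"])
E
```

```text
{'t': 12.25, 'joints': [-0.087, 0.025, 2.286, 0.396, 0.356, 2.685], 'eef_pos': [413.782, 63.162, 259.659], 'tcp_rot': [-2.63, 0.077, -1.52], 'ft_force': [-0.163, -0.69, 0.842]}
tilt 0.517 az 0.188 x [ 0.051 -0.996 -0.077] y [-0.873 -0.007 -0.488]
```

View pics/w3.png

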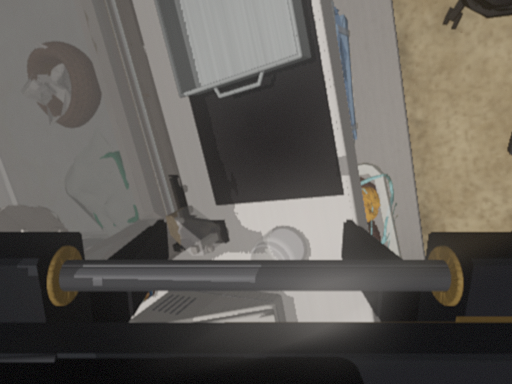

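Emit:
{"fn": "jog_arm", "kwargs": {"motion": [[[-29,-3,10],-0.14],[[-58,-6,20],-0.28],[[-87,-10,30],-0.42],[[-116,-13,40],-0.56],[[-145,-16,50],-0.7]]}}

```text
t: 12.8
eef_pos: [450.5, 193.4, 235.7]
tcp_rot: [-2.679, -0.233, -0.876]
ft_force: [1.0, -0.3, 0.1]
opening: 1.0
grip_force: 0.0
```

Emit:
{"fn": "jog_arm", "kwargs": {"motion": [[[-20,-22,12],-0.14],[[-41,-43,23],-0.28],[[-61,-65,35],-0.42],[[-82,-86,46],-0.56],[[-102,-108,58],-0.7]]}}

```text
t: 13.3
eef_pos: [482.9, 347.2, 209.4]
tcp_rot: [-2.934, -0.475, -0.171]
ft_force: [0.8, 0.2, 0.2]
opening: 1.003
grip_force: 0.0
```

Emit:
{"fn": "jog_arm", "kwargs": {"motion": [[[0,0,0],-0.1],[[0,0,0],-0.17]]}}

```text
t: 13.5
eef_pos: [482.3, 346.9, 208.7]
tcp_rot: [-3.024, -0.5, 0.019]
ft_force: [-0.2, -0.5, -0.4]
opening: 0.999
grip_force: 0.0
```

```bash
python3 - <<'E'
exec(open('st.py').read())
p=read_camera("wrist"); cv2.imwrite("pics/w4.png",p["img"]); np.save("w4.npy",p["extrinsics"])
print(p["vertical_fov"],p["cx"],p["cy"])
for t in ["air_cleaner","filter","tab_lug","filter_pull","riser_edge"]:
    for q in cut_out(t,p)[:2]:
        m=q["region"].astype(np.uint8); c=max(cv2.findContours(m,0,1)[0],key=cv2.contourArea); v,u=np.nonzero(m)
        print(t,round(q["p"],2),q["box"],u.mean().round(1),v.mean().round(1),cv2.approxPolyDP(c,5,True)[:,0].tolist())
E
```

```text
{'t': 13.5, 'joints': [0.576, 0.375, 1.972, -0.476, 0.338, 2.511], 'eef_pos': [482.285, 346.868, 208.736], 'tcp_rot': [-3.024, -0.5, 0.019], 'ft_force': [-0.243, -0.538, -0.37]}
tilt 0.513 az 0.261 x [0.877 0.017 0.48 ] y [ 0.076 -0.992 -0.103]
60.11865127477878 254.6217917833577 195.1441418176746
air_cleaner 0.72 [123.9, 12.8, 348.5, 261.9] 236.9 106.6 [[315, 16], [125, 54], [126, 107], [155, 215], [168, 223], [169, 258], [180, 259], [154, 144], [221, 130], [231, 145], [238, 127], [309, 113], [316, 117], [331, 238], [229, 258], [340, 257], [347, 214], [338, 127]]
filter 0.97 [149.0, 115.0, 330.9, 260.9] 246.0 189.2 [[313, 115], [238, 128], [238, 140], [229, 146], [222, 131], [155, 144], [184, 258], [209, 260], [330, 239]]
tab_lug 0.56 [219.2, 95.0, 238.0, 146.6] 228.9 120.5 [[232, 97], [220, 99], [226, 145], [237, 141]]
filter_pull 0.69 [158.0, 117.7, 329.0, 259.5] 246.2 189.5 [[313, 116], [240, 128], [229, 146], [220, 132], [156, 145], [185, 258], [329, 239]]
riser_edge 0.7 [69.4, 0.0, 342.2, 147.6] 173.7 29.3 [[67, 0], [122, 69], [122, 51], [86, 0]]
riser_edge 0.7 [219.8, 100.3, 239.1, 143.5] 228.9 120.7 [[234, 98], [221, 102], [228, 145], [237, 140]]
```

View pics/w4.png

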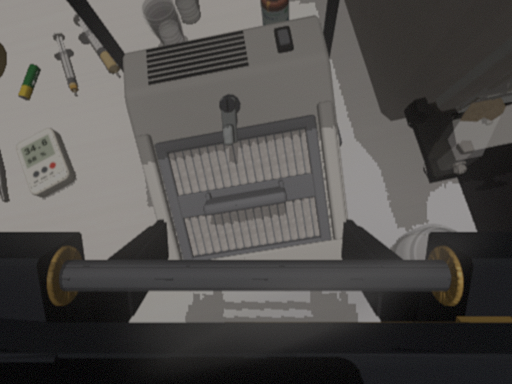

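```bash
cat > fitf.py <<'E'
from h import *
p=dict(img=cv2.imread("pics/w4.png"),vertical_fov=60.11865,cx=254.62,cy=195.14,extrinsics=np.load("w4.npy"))
uv=np.array([[155,144],[313,115.5],[330.5,239],[183.5,258.5],[246.5,198]],float)
P=np.array([[60,70,12],[60,-70,12],[-60,-70,12],[-60,70,12],[0,0,36]],float)
r=least_squares(lambda q:(proj(p,fpt(q,P))-uv).ravel(),[560,378,60,0.21],loss='soft_l1'); q=r.x
print(q.round(2)); print((proj(p,fpt(q,P))-uv).round(1).tolist())
np.save("q.npy",q)
print("lugtop px",proj(p,fpt(q,[[57,0,36.5],[57,0,18],[80,0,20]])).round(1).tolist(),"pull ends",proj(p,fpt(q,[[0,35,36],[0,-35,36]])).round(1).tolist())
s=state(); R=Ro.from_euler('xyz',s['tcp_rot']).as_matrix()
for n,l in [("lug",[57,0,27]),("pivot",[80,0,0]),("pull",[0,0,24])]:
    w=fpt(q,[l])[0]; print(n,w.round(1),"tool frame",(R.T@(w-s['eef_pos'])).round(1))
print("face axes in tool: up",(R.T@Rf(q[3])).round(3).tolist())
E
python3 fitf.py
python3 - <<'E'
from h import *
img=cv2.imread("pics/w4.png"); cv2.imwrite("pics/w4c.png",cv2.resize(img[80:280,120:360],None,fx=3,fy=3,interpolation=cv2.INTER_CUBIC))
E
```

```text
[5.5926e+02 3.7428e+02 5.9160e+01 2.0000e-01]
[[6.4, -2.4], [-0.9, -2.1], [-0.2, 2.9], [7.4, 0.2], [-4.2, 1.0]]
lugtop px [[228.9, 133.6], [233.2, 131.9], [227.4, 105.4]] pull ends [[204.1, 204.7], [282.1, 193.1]]
lug [594.1 385.6 110.5] tool frame [ 49.9 -20.7 144.8]
pivot [627.2 390.2  98.4] tool frame [ 73.1 -21.6 171.6]
pull [547.3 374.3  79.9] tool frame [ -6.   -9.4 147.6]
face axes in tool: up [[0.982, -0.19, -0.022], [-0.191, -0.973, -0.128], [0.003, 0.129, -0.992]]
```

View pics/w4c.png

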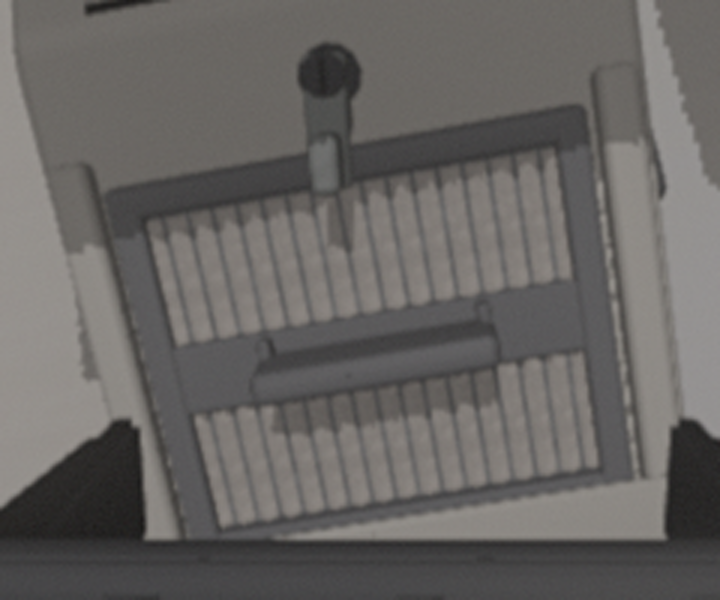

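```bash
sed -i 's/^uv=.*/uv=np.array([[155.7,143],[315,115.5],[205.7,208],[285.7,196],[228.7,134.3],[229.3,103.5]],float)/; s/^P=.*/P=np.array([[60,70,12],[60,-70,12],[0,35,36],[0,-35,36],[57,0,36.5],[80,0,20]],float)/' fitf.py; python3 fitf.py
```

```text
[5.5408e+02 3.7137e+02 6.8990e+01 2.0000e-01]
[[3.8, -0.2], [1.0, -2.5], [-1.8, 0.2], [-0.7, 0.0], [0.8, 0.1], [-1.5, 1.4]]
lugtop px [[229.5, 134.4], [233.9, 132.5], [227.8, 104.9]] pull ends [[203.9, 208.2], [285.0, 196.0]]
lug [588.9 382.9 120.3] tool frame [ 50.1 -19.4 133.4]
pivot [621.9 387.5 108.2] tool frame [ 73.2 -20.4 160.2]
pull [542.1 371.4  89.8] tool frame [ -5.8  -8.  136.2]
face axes in tool: up [[0.981, -0.192, -0.022], [-0.194, -0.973, -0.128], [0.003, 0.129, -0.992]]
```

```bash
sed -i "s/'zyx',\[yaw/'ZYX',[yaw/" h.py; python3 fitf.py
```

```text
[5.5410e+02 3.7439e+02 6.7740e+01 2.1000e-01]
[[0.2, -0.9], [-0.3, -0.6], [-1.7, 0.5], [0.3, -0.3], [3.5, 0.1], [-0.4, 1.6]]
lugtop px [[232.2, 134.4], [234.1, 132.7], [228.9, 105.1]] pull ends [[204.0, 208.5], [286.0, 195.7]]
lug [589.2 381.9 119.6] tool frame [ 50.  -18.3 134. ]
pivot [621.9 388.8 107.7] tool frame [ 73.  -21.6 160.7]
pull [542.4 371.9  88.5] tool frame [ -6.1  -8.3 137.5]
face axes in tool: up [[0.985, -0.173, -0.013], [-0.173, -0.985, -0.024], [-0.009, 0.026, -1.0]]
```

Emit:
{"fn": "jog_arm", "kwargs": {"motion": [[[18,1,20],-0.06],[[36,2,40],-0.12],[[53,3,60],-0.174],[[53,3,60],-0.174],[[53,3,60],-0.174]], "grip": 1}}

```text
t: 14.3
eef_pos: [557.9, 351.4, 182.9]
tcp_rot: [-3.116, -0.514, 0.209]
ft_force: [-0.2, 0.7, 0.3]
opening: 0.638
grip_force: 0.0
```

```bash
cat > rel.py <<'E'
exec(open('st.py').read())
q=np.load("q.npy")
for n,l in [("lug",[57,0,27]),("pivot",[80,0,0]),("pull",[0,0,24])]: print(n,(R.T@(fpt(q,[l])[0]-s['eef_pos'])).round(1))
print((R.T@Rf(q[3])).round(3).tolist(), s['opening'],s['grip_force'])
E
python3 rel.py
```

```text
{'t': 14.3, 'joints': [0.507, 0.489, 1.852, -0.389, 0.321, 2.202], 'eef_pos': [557.9, 351.4, 182.903], 'tcp_rot': [-3.116, -0.514, 0.209], 'ft_force': [-0.248, 0.73, 0.265]}
tilt 0.515 az 0.261 x [0.852 0.181 0.492] y [ 0.22  -0.975 -0.022]
lug [  1.  -21.4  73.8]
pivot [ 24.3 -20.7 100.6]
pull [-55.9 -21.3  77.4]
[[1.0, -0.0, -0.009], [-0.0, -1.0, -0.025], [-0.009, 0.025, -1.0]] 0.6380257881327057 0.0
```

Emit:
{"fn": "jog_arm", "kwargs": {"motion": [[[0,0,10],0],[[0,0,10],0],[[0,0,10],0],[[0,0,10],0],[[0,0,10],0]]}}

```text
t: 14.8
eef_pos: [562.7, 353.4, 175.0]
tcp_rot: [-3.116, -0.516, 0.212]
ft_force: [-0.7, -0.2, 0.3]
opening: 0.216
grip_force: 0.0
```

Emit:
{"fn": "jog_arm", "kwargs": {"motion": [[[0,0,0],0],[[0,0,0],0],[[0,0,10],0],[[0,0,20],0],[[0,0,43],0]]}}

```text
t: 15.3
eef_pos: [583.9, 359.1, 137.4]
tcp_rot: [-3.116, -0.517, 0.212]
ft_force: [0.7, -0.3, -0.6]
opening: 0.009
grip_force: 0.0
```

```bash
python3 - <<'E'
exec(open('rel.py').read())
p=read_camera("wrist"); cv2.imwrite("pics/w5.png",p["img"])
E
```

```text
{'t': 15.3, 'joints': [0.496, 0.583, 1.827, -0.473, 0.253, 2.279], 'eef_pos': [583.888, 359.094, 137.398], 'tcp_rot': [-3.116, -0.517, 0.212], 'ft_force': [0.686, -0.301, -0.553]}
tilt 0.517 az 0.264 x [0.85  0.183 0.494] y [ 0.223 -0.975 -0.022]
lug [ -0.1 -20.6  20.9]
pivot [ 23.1 -19.8  47.7]
pull [-57.1 -20.6  24.3]
[[1.0, 0.002, -0.007], [0.002, -1.0, -0.027], [-0.007, 0.027, -1.0]] 0.008882131900247729 0.0
```

View pics/w5.png

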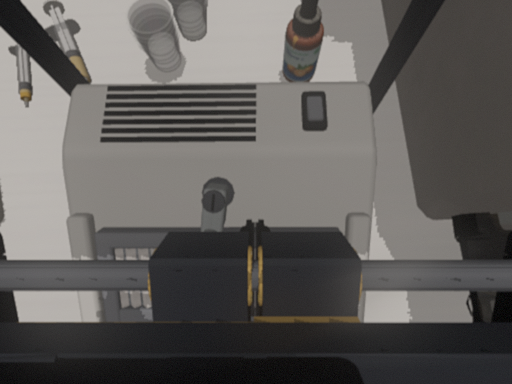

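Emit:
{"fn": "jog_arm", "kwargs": {"motion": [[[-3,-5,0],0],[[-6,-12,0],0],[[-7,-18,0],0],[[-7,-24,0],0],[[-4,-31,0],0]]}}

```text
t: 15.85
eef_pos: [572.6, 388.3, 135.7]
tcp_rot: [-3.117, -0.514, 0.212]
ft_force: [-0.9, -3.2, -0.4]
opening: 0.007
grip_force: 1.3
```

Emit:
{"fn": "jog_arm", "kwargs": {"motion": [[[3,-5,0],0],[[7,-8,0],0],[[11,-11,0],0],[[13,-12,0],0],[[13,-12,0],0]]}}

```text
t: 16.35
eef_pos: [580.1, 401.3, 141.5]
tcp_rot: [-3.119, -0.511, 0.212]
ft_force: [-8.7, -5.3, -0.1]
opening: 0.004
grip_force: 4.5
```

```bash
python3 rel.py
```

```text
{'t': 16.35, 'joints': [0.563, 0.602, 1.763, -0.487, 0.32, 2.344], 'eef_pos': [580.137, 401.347, 141.478], 'tcp_rot': [-3.119, -0.511, 0.212], 'ft_force': [-8.747, -5.304, -0.11]}
tilt 0.511 az 0.258 x [0.853 0.184 0.489] y [ 0.221 -0.975 -0.02 ]
lug [-6.6 21.4 20.9]
pivot [16.8 22.1 47.6]
pull [-63.5  21.4  24.6]
[[1.0, 0.002, -0.013], [0.002, -1.0, -0.024], [-0.013, 0.024, -1.0]] 0.004262089453482379 4.544603776630538
```

Emit:
{"fn": "jog_arm", "kwargs": {"motion": [[[2,1,0],0],[[3,2,0],0],[[3,2,0],0]]}}

```text
t: 16.65
eef_pos: [580.9, 400.7, 141.7]
tcp_rot: [-3.119, -0.508, 0.214]
ft_force: [-20.8, 2.2, -2.4]
opening: 0.004
grip_force: 10.1
```

```bash
python3 rel.py
```

```text
{'t': 16.65, 'joints': [0.561, 0.602, 1.761, -0.472, 0.322, 2.327], 'eef_pos': [580.917, 400.729, 141.741], 'tcp_rot': [-3.119, -0.508, 0.214], 'ft_force': [-20.779, 2.225, -2.439]}
tilt 0.508 az 0.26 x [0.854 0.185 0.486] y [ 0.223 -0.975 -0.02 ]
lug [-7.2 20.7 20.8]
pivot [16.2 21.4 47.5]
pull [-64.1  20.6  24.7]
[[1.0, 0.004, -0.016], [0.003, -1.0, -0.025], [-0.016, 0.025, -1.0]] 0.003955186470363904 10.075558085809462
```

Emit:
{"fn": "jog_arm", "kwargs": {"motion": [[[-10,0,0],0],[[-14,0,-30],0],[[-20,5,-70],0],[[-40,12,-100],0],[[-64,20,-110],0]]}}

```text
t: 17.15
eef_pos: [481.9, 356.2, 211.2]
tcp_rot: [-3.113, -0.521, 0.211]
ft_force: [1.0, -0.6, -0.0]
opening: 0.004
grip_force: 0.0
```

Emit:
{"fn": "jog_arm", "kwargs": {"motion": [[[0,0,0],0],[[0,0,0],0]], "grip": 0}}

```text
t: 17.35
eef_pos: [482.6, 356.2, 208.7]
tcp_rot: [-3.115, -0.517, 0.212]
ft_force: [0.8, -0.4, 0.2]
opening: 0.119
grip_force: 0.0
```

```bash
python3 - <<'E'
exec(open('rel.py').read())
p=read_camera("wrist"); cv2.imwrite("pics/w6.png",p["img"]); np.save("w6.npy",p["extrinsics"])
for t in ["filter","tab_lug","filter_pull"]:
    for c in cut_out(t,p)[:2]:
        m=c["region"].astype(np.uint8); k=max(cv2.findContours(m,0,1)[0],key=cv2.contourArea); v,u=np.nonzero(m)
        print(t,round(c["p"],2),c["box"],u.mean().round(1),v.mean().round(1),cv2.approxPolyDP(k,4,True)[:,0].tolist())
print("pred corners",proj(p,fpt(q,[[60,70,12],[60,-70,12],[0,35,36],[0,-35,36],[80,0,20]])).round(1).tolist())
for a in (-1.62,-1.3,-1.0): print(a,"lug top",proj(p,fpt(q,[[80-23*np.cos(a),-23*np.sin(a),36.5],[80-31*np.cos(a),-31*np.sin(a),36.5]])).round(1).tolist())
E
```

```text
{'t': 17.35, 'joints': [0.591, 0.383, 1.96, -0.494, 0.342, 2.372], 'eef_pos': [482.601, 356.223, 208.707], 'tcp_rot': [-3.115, -0.517, 0.212], 'ft_force': [0.814, -0.417, 0.192]}
tilt 0.518 az 0.265 x [0.85  0.183 0.494] y [ 0.223 -0.975 -0.023]
lug [ 51.2   0.8 131.6]
pivot [ 74.4   1.6 158.5]
pull [ -5.8   0.8 135. ]
[[1.0, 0.002, -0.006], [0.002, -1.0, -0.027], [-0.006, 0.027, -1.0]] 0.11930067592743764 0.0
filter 0.96 [170.6, 130.0, 340.1, 255.9] 255.8 180.7 [[336, 130], [176, 131], [180, 229], [227, 230], [240, 219], [247, 254], [264, 252], [269, 219], [282, 231], [330, 231]]
filter 0.17 [149.2, 32.5, 360.3, 260.8] 256.1 97.8 [[352, 33], [156, 37], [150, 76], [164, 231], [179, 228], [175, 130], [294, 127], [337, 130], [333, 228], [350, 230], [361, 88]]
tab_lug 0.73 [213.2, 94.8, 263.3, 113.2] 237.9 104.0 [[214, 100], [222, 111], [261, 110], [260, 98]]
filter_pull 0.59 [173.5, 128.9, 335.8, 255.0] 255.9 180.6 [[337, 130], [174, 130], [180, 230], [226, 231], [240, 219], [246, 254], [264, 253], [269, 219], [283, 232], [331, 231]]
pred corners [[175.0, 129.1], [337.3, 129.6], [213.1, 203.5], [296.7, 204.2], [255.4, 105.2]]
-1.62 lug top [[225.4, 103.2], [215.1, 102.7]]
-1.3 lug top [[226.6, 112.9], [216.8, 115.7]]
-1.0 lug top [[230.3, 121.1], [221.9, 126.7]]
```

Emit:
{"fn": "jog_arm", "kwargs": {"motion": [[[-2,0,15],0],[[-4,1,30],0],[[-6,1,45],0],[[-6,1,60],0],[[-6,1,60],0]]}}

```text
t: 18.05
eef_pos: [506.3, 361.2, 150.7]
tcp_rot: [-3.118, -0.513, 0.212]
ft_force: [0.5, -0.0, 0.1]
opening: 0.704
grip_force: 0.0
```

Emit:
{"fn": "jog_arm", "kwargs": {"motion": [[[0,0,5],0],[[0,0,10],0],[[0,0,14],0],[[0,0,14],0],[[0,0,14],0]]}}

```text
t: 18.55
eef_pos: [512.4, 363.0, 140.6]
tcp_rot: [-3.116, -0.516, 0.212]
ft_force: [-0.4, 0.1, 0.5]
opening: 0.998
grip_force: 0.0
```

```bash
python3 rel.py
```

```text
{'t': 18.55, 'joints': [0.57, 0.521, 1.957, -0.735, 0.224, 2.607], 'eef_pos': [512.408, 363.048, 140.588], 'tcp_rot': [-3.116, -0.516, 0.212], 'ft_force': [-0.39, 0.143, 0.459]}
tilt 0.516 az 0.263 x [0.851 0.183 0.493] y [ 0.222 -0.975 -0.022]
lug [58.4 -0.8 57.2]
pivot [81.6 -0.  84. ]
pull [ 1.4 -0.8 60.7]
[[1.0, 0.002, -0.008], [0.002, -1.0, -0.026], [-0.008, 0.026, -1.0]] 0.9984626058507782 0.0
```

```bash
python3 - <<'E'
from ik import *
import ik
s=state(); j=np.array(s['joints']); R=Ro.from_euler('xyz',s['tcp_rot']); p=np.array(s['eef_pos'])
ik.C=rz((fkR(j).inv()*R).as_euler('zyx')[0]); d=p-fk(j)[0]; print("model err",d.round(1))
for tn in (0,-.05,-.1):
  for sh in ([1,-1,22],[1,-1,44],[13,-1,44],[13,-1,0],[13,-1,-60]):
    r=opt(j,p-d+R.apply(sh),R*rz(tn),1); print(tn,sh,r.round(3),np.abs(err(r,p-d+R.apply(sh),R*rz(tn),1)).max().round(4))
E
```

```text
model err [-2.1  0.3 -0.6]
0 [1, -1, 22] [0.374 0.552 2.02  0.59  0.06  2.69 ] 0.073
0 [1, -1, 44] [0.375 0.588 1.989 0.591 0.06  2.69 ] 0.0709
0 [13, -1, 44] [0.373 0.594 1.978 0.589 0.06  2.69 ] 0.0717
0 [13, -1, 0] [0.371 0.525 2.038 0.587 0.06  2.69 ] 0.0772
0 [13, -1, -60] [0.367 0.436 2.114 0.583 0.06  2.69 ] 0.0855
-0.05 [1, -1, 22] [0.376 0.553 2.018 0.542 0.06  2.69 ] 0.072
-0.05 [1, -1, 44] [0.377 0.588 1.987 0.543 0.06  2.69 ] 0.0698
-0.05 [13, -1, 44] [0.376 0.594 1.977 0.541 0.06  2.69 ] 0.0706
-0.05 [13, -1, 0] [0.373 0.525 2.037 0.539 0.06  2.69 ] 0.0762
-0.05 [13, -1, -60] [0.369 0.436 2.112 0.535 0.06  2.69 ] 0.0845
-0.1 [1, -1, 22] [0.379 0.553 2.017 0.494 0.06  2.69 ] 0.071
-0.1 [1, -1, 44] [0.38  0.588 1.986 0.495 0.06  2.69 ] 0.0687
-0.1 [13, -1, 44] [0.378 0.594 1.975 0.493 0.06  2.69 ] 0.0694
-0.1 [13, -1, 0] [0.376 0.525 2.035 0.491 0.06  2.69 ] 0.0752
-0.1 [13, -1, -60] [0.372 0.436 2.111 0.488 0.06  2.69 ] 0.0835
```

```bash
python3 - <<'E'
from ik import *
s=state(); j=np.array(s['joints']); R=Ro.from_euler('xyz',s['tcp_rot']); p=np.array(s['eef_pos'])
x,Q=fk(j); d=p-x; print("err",d.round(1),(R*Q.inv()).as_rotvec().round(3))
D=Q.inv()*R
for tn in (0,-.1):
  for sh in ([0,0,0],[1,-1,22],[1,-1,44],[13,-1,44],[13,-1,0],[13,-1,-60]):
    T=(R*rz(tn)*D.inv()); X=p-d+R.apply(sh)
    r=least_squares(err,j,bounds=(lo,hi),args=(X,T,1),x_scale=1,xtol=1e-12,ftol=1e-12,gtol=1e-12,max_nfev=500).x; print(tn,sh,r.round(3),np.abs(err(r,X,T,1)).max().round(5))
E
```

```text
err [-2.1  0.3 -0.6] [ 0.  0. -0.]
0 [0, 0, 0] [ 0.57   0.521  1.957 -0.735  0.224  2.607] 0.0
0 [1, -1, 22] [ 0.565  0.563  1.943 -0.819  0.202  2.689] 0.0
0 [1, -1, 44] [ 0.555  0.599  1.919 -0.829  0.191  2.69 ] 0.00467
0 [13, -1, 44] [ 0.552  0.603  1.904 -0.808  0.196  2.667] 0.0
0 [13, -1, 0] [ 0.564  0.522  1.927 -0.649  0.245  2.514] 0.0
0 [13, -1, -60] [ 0.582  0.411  1.944 -0.498  0.33   2.37 ] 0.0
-0.1 [0, 0, 0] [ 0.57   0.521  1.957 -0.735  0.224  2.507] 0.0
-0.1 [1, -1, 22] [ 0.565  0.563  1.943 -0.819  0.202  2.589] 0.0
-0.1 [1, -1, 44] [ 0.559  0.604  1.93  -0.924  0.181  2.69 ] 6e-05
-0.1 [13, -1, 44] [ 0.552  0.603  1.904 -0.808  0.196  2.567] 0.0
-0.1 [13, -1, 0] [ 0.564  0.522  1.927 -0.649  0.245  2.414] 0.0
-0.1 [13, -1, -60] [ 0.582  0.411  1.944 -0.498  0.33   2.27 ] 0.0
```

Emit:
{"fn": "jog_arm", "kwargs": {"motion": [[[0,0,0],-0.145],[[0,0,0],-0.29],[[0,0,0],-0.435],[[0,0,0],-0.58],[[0,0,0],-0.725]]}}

```text
t: 19.05
eef_pos: [512.4, 363.1, 140.8]
tcp_rot: [2.796, -0.392, 1.019]
ft_force: [-0.1, -0.9, 0.1]
opening: 1.0
grip_force: 0.0
```

Emit:
{"fn": "jog_arm", "kwargs": {"motion": [[[0,0,0],-0.145],[[0,0,0],-0.29],[[0,0,0],-0.435],[[0,0,0],-0.58],[[0,0,0],-0.725]]}}

```text
t: 19.55
eef_pos: [512.4, 363.1, 140.8]
tcp_rot: [2.631, -0.078, 1.695]
ft_force: [0.3, -0.3, 0.7]
opening: 0.998
grip_force: 0.0
```

Emit:
{"fn": "jog_arm", "kwargs": {"motion": [[[0,0,0],-0.145],[[0,0,0],-0.29],[[0,0,0],-0.435],[[0,0,0],-0.58],[[0,0,0],-0.725]]}}

```text
t: 20.05
eef_pos: [512.4, 363.1, 140.8]
tcp_rot: [2.695, 0.268, 2.338]
ft_force: [-0.2, -0.6, 0.7]
opening: 1.0
grip_force: 0.0
```

Emit:
{"fn": "jog_arm", "kwargs": {"motion": [[[0,0,0],-0.145],[[0,0,0],-0.29],[[0,0,0],-0.435],[[0,0,0],-0.58],[[0,0,0],-0.725]]}}

```text
t: 20.55
eef_pos: [512.4, 363.1, 140.8]
tcp_rot: [2.986, 0.494, 3.085]
ft_force: [-0.5, -0.6, -0.8]
opening: 1.002
grip_force: 0.0
```

Emit:
{"fn": "jog_arm", "kwargs": {"motion": [[[0,0,0],-0.12],[[0,0,0],-0.24],[[0,0,0],-0.24]]}}

```text
t: 20.85
eef_pos: [512.4, 363.1, 140.8]
tcp_rot: [3.116, 0.516, -2.93]
ft_force: [-0.0, 0.4, -0.1]
opening: 1.001
grip_force: 0.0
```

```bash
python3 rel.py
```

```text
{'t': 20.85, 'joints': [0.57, 0.521, 1.957, -0.735, 0.224, -0.535], 'eef_pos': [512.387, 363.059, 140.774], 'tcp_rot': [3.116, 0.516, -2.93], 'ft_force': [-0.021, 0.43, -0.115]}
tilt 0.516 az 0.263 x [-0.85  -0.183 -0.493] y [-0.223  0.975  0.022]
lug [-58.3   0.8  57.4]
pivot [-81.5   0.   84.2]
pull [-1.3  0.8 60.9]
[[-1.0, -0.002, 0.008], [-0.002, 1.0, 0.026], [-0.008, 0.026, -1.0]] 1.0011366248546816 0.0
```

Emit:
{"fn": "jog_arm", "kwargs": {"motion": [[[0,0,15],0],[[-1,1,30],0],[[-1,1,39],0],[[-1,1,44],0],[[-1,1,44],0]]}}

```text
t: 21.35
eef_pos: [532.2, 369.4, 106.3]
tcp_rot: [3.115, 0.518, -2.936]
ft_force: [-36.0, -7.1, 48.5]
opening: 0.998
grip_force: 30.6
```

```bash
python3 rel.py
```

```text
{'t': 21.35, 'joints': [0.561, 0.597, 1.933, -0.925, 0.186, -0.343], 'eef_pos': [532.157, 369.415, 106.277], 'tcp_rot': [3.115, 0.518, -2.936], 'ft_force': [-36.008, -7.144, 48.452]}
tilt 0.518 az 0.259 x [-0.851 -0.177 -0.495] y [-0.217  0.976  0.023]
lug [-57.3   0.1  17.3]
pivot [-80.5  -0.5  44.2]
pull [-0.3 -0.2 20.6]
[[-1.0, 0.004, 0.006], [0.004, 1.0, 0.024], [-0.006, 0.024, -1.0]] 0.998293600494716 30.605572387576103
```

Emit:
{"fn": "jog_arm", "kwargs": {"motion": [[[0,0,-6],0],[[0,0,-6],0]]}}

```text
t: 21.55
eef_pos: [531.0, 369.4, 109.1]
tcp_rot: [3.113, 0.517, -2.935]
ft_force: [-0.5, 0.1, 0.3]
opening: 1.001
grip_force: 0.0
```

Emit:
{"fn": "jog_arm", "kwargs": {"motion": [[[0,0,0],0],[[0,0,0],0],[[0,0,0],0],[[0,0,0],0],[[0,0,0],0]], "grip": 1}}

```text
t: 22.05
eef_pos: [531.1, 368.9, 107.5]
tcp_rot: [3.116, 0.515, -2.932]
ft_force: [0.9, -0.5, -1.1]
opening: 0.736
grip_force: 29.9
```

```bash
python3 rel.py
```

```text
{'t': 22.05, 'joints': [0.56, 0.594, 1.934, -0.895, 0.187, -0.377], 'eef_pos': [531.114, 368.935, 107.521], 'tcp_rot': [3.116, 0.515, -2.932], 'ft_force': [0.938, -0.53, -1.087]}
tilt 0.515 az 0.262 x [-0.851 -0.181 -0.492] y [-0.221  0.975  0.022]
lug [-57.7   0.   18.8]
pivot [-81.   -0.7  45.5]
pull [-0.8 -0.  22.3]
[[-1.0, -0.0, 0.009], [-0.0, 1.0, 0.026], [-0.009, 0.026, -1.0]] 0.7355291339951496 29.9404576420784
```

Emit:
{"fn": "jog_arm", "kwargs": {"motion": [[[-3,0,0],0],[[-6,0,0],0],[[-9,0,0],0],[[-11,0,0],0],[[-11,0,0],0]]}}

```text
t: 22.55
eef_pos: [540.7, 371.1, 113.4]
tcp_rot: [3.116, 0.515, -2.932]
ft_force: [0.2, -0.7, -1.8]
opening: 0.734
grip_force: 29.9
```

```bash
python3 rel.py
```

```text
{'t': 22.55, 'joints': [0.554, 0.592, 1.91, -0.792, 0.201, -0.488], 'eef_pos': [540.69, 371.059, 113.358], 'tcp_rot': [3.116, 0.515, -2.932], 'ft_force': [0.193, -0.706, -1.768]}
tilt 0.516 az 0.263 x [-0.851 -0.181 -0.493] y [-0.221  0.975  0.023]
lug [-46.3  -0.   19. ]
pivot [-69.5  -0.8  45.8]
pull [10.7 -0.1 22.5]
[[-1.0, -0.0, 0.008], [-0.0, 1.0, 0.026], [-0.008, 0.026, -1.0]] 0.7341501599761279 29.942762553691864
```

Emit:
{"fn": "jog_arm", "kwargs": {"motion": [[[0,0,-5],0],[[0,0,-15],0],[[0,0,-30],0],[[0,0,-50],0],[[0,0,-80],0]]}}

```text
t: 23.05
eef_pos: [501.6, 360.4, 182.7]
tcp_rot: [3.116, 0.513, -2.931]
ft_force: [0.3, -0.3, -1.4]
opening: 0.733
grip_force: 29.9
```

```bash
python3 - <<'E'
exec(open('rel.py').read())
p=read_camera("wrist"); cv2.imwrite("pics/w7.png",p["img"])
sc=read_camera("scene")
for nm,pp in (("wrist",p),("scene",sc)):
  for t in ["filter","wash_tray","tab_lug","glass_jar"]:
    for c in cut_out(t,pp)[:1]:
        m=c["region"].astype(np.uint8); k=max(cv2.findContours(m,0,1)[0],key=cv2.contourArea); v,u=np.nonzero(m)
        print(nm,t,round(c["p"],2),c["box"],cv2.approxPolyDP(k,4,True)[:,0].tolist())
E
```

```text
{'t': 23.05, 'joints': [0.577, 0.443, 1.944, -0.538, 0.302, -0.731], 'eef_pos': [501.64, 360.432, 182.65], 'tcp_rot': [3.116, 0.513, -2.931], 'ft_force': [0.284, -0.278, -1.367]}
tilt 0.514 az 0.262 x [-0.852 -0.182 -0.491] y [-0.221  0.975  0.022]
lug [-47.5   0.2  99.2]
pivot [-70.8  -0.6 125.9]
pull [9.400e+00 1.000e-01 1.028e+02]
[[-1.0, -0.001, 0.01], [-0.0, 1.0, 0.026], [-0.01, 0.026, -1.0]] 0.7329454133961464 29.94251310825348
wrist filter 0.76 [117.1, 125.5, 386.4, 321.9] [[386, 129], [120, 130], [130, 257], [144, 254], [186, 219], [190, 238], [185, 259], [324, 259], [317, 231], [319, 222], [328, 219], [375, 259]]
wrist tab_lug 0.6 [118.4, 126.6, 387.9, 322.7] [[386, 128], [119, 130], [130, 259], [140, 259], [182, 220], [190, 225], [182, 253], [186, 260], [324, 259], [326, 247], [318, 230], [325, 219], [374, 259]]
wrist glass_jar 0.85 [0.5, 13.8, 86.9, 122.1] [[22, 12], [0, 22], [0, 112], [33, 120], [72, 97], [88, 63], [84, 47], [64, 24], [44, 14]]
scene filter 0.97 [114.5, 245.0, 178.3, 302.6] [[176, 277], [158, 274], [130, 293], [138, 303]]
scene glass_jar 0.76 [202.1, 270.0, 214.2, 286.2] [[202, 270], [203, 287], [213, 290]]
```

Emit:
{"fn": "jog_arm", "kwargs": {"motion": [[[-12,0,-22],0],[[-25,1,-45],0],[[-38,2,-67],0]]}}

```text
t: 23.85
eef_pos: [502.3, 361.0, 260.2]
tcp_rot: [3.116, 0.514, -2.931]
ft_force: [-0.6, -0.0, -0.9]
opening: 0.733
grip_force: 29.9
```

Emit:
{"fn": "jog_arm", "kwargs": {"motion": [[[4,-25,-3],0],[[9,-60,-7],0],[[15,-100,-11],0],[[21,-140,-15],0],[[27,-180,-20],0]]}}

```text
t: 24.35
eef_pos: [509.5, 176.6, 259.6]
tcp_rot: [3.116, 0.515, -2.931]
ft_force: [0.9, 1.0, -0.7]
opening: 0.735
grip_force: 29.9
```

Emit:
{"fn": "jog_arm", "kwargs": {"motion": [[[6,-40,-4],0],[[12,-80,-9],0],[[18,-120,-13],0],[[24,-155,-17],0],[[28,-180,-20],0]]}}

```text
t: 24.85
eef_pos: [516.1, -7.3, 259.2]
tcp_rot: [3.116, 0.515, -2.933]
ft_force: [1.2, 0.4, -0.7]
opening: 0.733
grip_force: 29.9
```

```bash
python3 - <<'E'
exec(open('st.py').read())
for nm in ("wrist","scene"):
  pp=read_camera(nm); cv2.imwrite(f"pics/{nm}8.png",pp["img"]); np.save(f"{nm}8.npy",pp["extrinsics"])
  if nm=="wrist":
    E=np.array(pp["extrinsics"]); T=R.T@E[:3,:3]; t=R.T@(E[:3,3]-s['eef_pos']); print("cam in tool",T.round(3).tolist(),t.round(1))
    f,cx,cy,_=cam(pp)
    for ang in (-.2,-.1,0,.1,.2): # filter pivot about tool y through pull (z=15)
        c=np.array([[ 60*np.cos(ang)+ -12*np.sin(ang)*0, y, 27+60*np.sin(ang)] for y in (70,-70)])
        print(ang,proj(pp,s['eef_pos']+c@R.T).round(1).tolist())
  for t in ["filter","wash_tray"]:
    for c in cut_out(t,pp)[:1]:
        m=c["region"].astype(np.uint8); k=max(cv2.findContours(m,0,1)[0],key=cv2.contourArea)
        a=cv2.approxPolyDP(k,4,True)[:,0]
        print(nm,t,round(c["p"],2),c["box"],a.tolist())
        if t=="wash_tray": print([onz(pp,*x,36).round()[:2].tolist() for x in a])
E
```

```text
{'t': 24.85, 'joints': [-0.262, 0.188, 2.088, 0.569, 0.476, -2.507], 'eef_pos': [516.074, -7.318, 259.214], 'tcp_rot': [3.116, 0.515, -2.933], 'ft_force': [1.155, 0.355, -0.717]}
tilt 0.516 az 0.261 x [-0.851 -0.18  -0.493] y [-0.22   0.975  0.023]
cam in tool [[-0.0, 0.971, 0.24], [1.0, 0.0, -0.0], [-0.0, 0.24, -0.971]] [  66.4   -0.4 -144.9]
-0.2 [[403.3, 129.4], [107.7, 129.5]]
-0.1 [[398.2, 126.9], [112.7, 127.0]]
0 [[393.3, 125.9], [117.5, 125.9]]
0.1 [[388.6, 126.0], [122.1, 126.1]]
0.2 [[384.2, 127.3], [126.5, 127.3]]
wrist filter 0.84 [114.7, 127.0, 387.4, 323.1] [[386, 129], [119, 130], [130, 258], [139, 258], [185, 219], [190, 238], [184, 259], [324, 259], [319, 222], [327, 219], [376, 259]]
wrist wash_tray 0.79 [0.3, 17.1, 243.8, 184.8] [[222, 18], [1, 28], [0, 109], [20, 141], [0, 115], [0, 123], [14, 143], [26, 148], [48, 184], [120, 181], [120, 129], [231, 127], [228, 82], [238, 86], [243, 127], [241, 84], [226, 74]]
[[480.0, -40.0], [529.0, -227.0], [614.0, -251.0], [652.0, -241.0], [622.0, -253.0], [632.0, -255.0], [656.0, -248.0], [661.0, -236.0], [714.0, -223.0], [691.0, -135.0], [614.0, -132.0], [586.0, -13.0], [536.0, -25.0], [538.0, -15.0], [583.0, -0.0], [535.0, -12.0], [528.0, -28.0]]
scene filter 0.6 [241.5, 172.8, 275.5, 229.1] [[251, 187], [240, 196], [265, 229], [274, 222], [274, 212], [260, 206]]
scene wash_tray 0.73 [246.8, 217.8, 275.3, 246.3] [[248, 218], [247, 227], [274, 247], [274, 225], [263, 230]]
[[655.0, -2.0], [622.0, 19.0], [512.0, -16.0], [590.0, -62.0], [587.0, -20.0]]
```

Emit:
{"fn": "jog_arm", "kwargs": {"motion": [[[0,0,0],0.145],[[0,0,0],0.29],[[0,0,0],0.435],[[0,0,0],0.58],[[0,0,0],0.725]]}}

```text
t: 25.65
eef_pos: [516.0, -3.8, 259.5]
tcp_rot: [2.763, 0.359, 2.56]
ft_force: [0.7, -0.0, -2.5]
opening: 0.731
grip_force: 29.9
```

Emit:
{"fn": "jog_arm", "kwargs": {"motion": [[[0,0,0],0.145],[[0,0,0],0.29],[[0,0,0],0.435],[[0,0,0],0.58],[[0,0,0],0.725]]}}

```text
t: 26.15
eef_pos: [516.0, -3.8, 259.4]
tcp_rot: [2.627, 0.034, 1.896]
ft_force: [0.4, -0.2, -1.8]
opening: 0.734
grip_force: 29.9
```

Emit:
{"fn": "jog_arm", "kwargs": {"motion": [[[0,0,0],0.145],[[0,0,0],0.29],[[0,0,0],0.435],[[0,0,0],0.58],[[0,0,0],0.725]]}}

```text
t: 26.65
eef_pos: [516.0, -3.8, 259.5]
tcp_rot: [2.719, -0.306, 1.245]
ft_force: [-0.0, 0.0, -2.0]
opening: 0.735
grip_force: 29.9
```

Emit:
{"fn": "jog_arm", "kwargs": {"motion": [[[0,0,0],0.145],[[0,0,0],0.29],[[0,0,0],0.435],[[0,0,0],0.58],[[0,0,0],0.725]]}}

```text
t: 27.15
eef_pos: [516.0, -3.8, 259.4]
tcp_rot: [3.035, -0.506, 0.482]
ft_force: [0.1, -0.1, -2.2]
opening: 0.734
grip_force: 29.9
```

Emit:
{"fn": "jog_arm", "kwargs": {"motion": [[[0,0,0],0.1],[[0,0,0],0.19],[[0,0,0],0.19]]}}

```text
t: 27.45
eef_pos: [516.0, -3.9, 259.5]
tcp_rot: [3.139, -0.516, 0.27]
ft_force: [0.2, 0.4, -1.6]
opening: 0.736
grip_force: 29.9
```

```bash
python3 - <<'E'
exec(open('st.py').read())
def go(w): return (R.T@(np.array(w)-s['eef_pos'])).round(1).tolist()
print("over",go([575,-134,170]),"contact",go([570,-135,67]))
print("dirs world x,y,z in tool",R.T.round(3).tolist(), "opening",s['opening'])
from ik import *
j=np.array(s['joints']);Rr=Ro.from_euler('xyz',s['tcp_rot']); x,Q=fk(j); d=np.array(s['eef_pos'])-x; D=Q.inv()*Rr
for w in ([570,-135,170],[570,-135,67],[590,-130,40]):
    T=Rr*D.inv(); r=least_squares(err,j,bounds=(lo,hi),args=(np.array(w)-d,T,1),xtol=1e-12,ftol=1e-12,gtol=1e-12).x; print(w,r.round(2),np.abs(err(r,np.array(w)-d,T,1)).max().round(4))
E
```

```text
{'t': 27.45, 'joints': [-0.255, 0.187, 2.088, 0.566, 0.474, 0.591], 'eef_pos': [515.981, -3.909, 259.482], 'tcp_rot': [3.139, -0.516, 0.27], 'ft_force': [0.221, 0.437, -1.631]}
tilt 0.516 az 0.265 x [0.838 0.232 0.493] y [ 0.265 -0.964  0.002]
over [-24.8, 140.9, 89.2] contact [-80.0, 140.3, 176.3]
dirs world x,y,z in tool [[0.838, 0.232, 0.493], [0.265, -0.964, 0.002], [0.476, 0.129, -0.87]] opening 0.736400067301359
[570, -135, 170] [-0.49  0.44  2.01  0.88  0.45  0.05] 0.0
[570, -135, 67] [-0.49  0.63  2.08  1.45  0.35 -0.56] 0.0
[590, -130, 40] [-0.46  0.69  2.05  1.56  0.33 -0.65] 0.0
```

Emit:
{"fn": "jog_arm", "kwargs": {"motion": [[[-4,25,15],0],[[-10,60,35],0],[[-17,95,60],0],[[-22,125,80],0],[[-25,141,89],0]]}}

```text
t: 27.95
eef_pos: [575.5, -136.7, 168.2]
tcp_rot: [3.137, -0.515, 0.272]
ft_force: [0.0, -0.1, -0.5]
opening: 0.73
grip_force: 29.9
```

Emit:
{"fn": "jog_arm", "kwargs": {"motion": [[[-10,0,15],0],[[-20,0,30],0],[[-30,0,46],0],[[-40,0,62],0],[[-47,0,74],0]]}}

```text
t: 28.45
eef_pos: [570.6, -136.1, 81.4]
tcp_rot: [3.137, -0.515, 0.274]
ft_force: [0.5, -0.4, -1.7]
opening: 0.733
grip_force: 29.9
```

```bash
python3 - <<'E'
exec(open('st.py').read())
f=lambda w:(R.T@(np.array(w)-s['eef_pos'])).round(1).tolist()
print("contact",f([570,-135,67]),s['opening'])
for nm in ("wrist","scene"):
  pp=read_camera(nm); cv2.imwrite(f"pics/{nm}9.png",pp["img"])
  for t in ["filter","wash_tray"]:
    for c in cut_out(t,pp)[:1]:
        m=c["region"].astype(np.uint8); k=max(cv2.findContours(m,0,1)[0],key=cv2.contourArea); a=cv2.approxPolyDP(k,4,True)[:,0]
        print(nm,t,round(c["p"],2),c["box"],[(x.tolist(),onz(pp,*x,36).round()[:2].tolist()) for x in a][:12])
  if nm=="wrist":
    tc=np.array([596,-128,0]); Rt=rzm=Ro.from_euler('z',.26).as_matrix()
    print("pred tray rim far/near",proj(pp,tc+np.array([[84,115,36],[84,-115,36],[-84,-115,36],[-84,115,36]])@Rt.T).round().tolist())
E
```

```text
{'t': 28.45, 'joints': [-0.491, 0.597, 2.072, 1.346, 0.353, -0.456], 'eef_pos': [570.559, -136.052, 81.376], 'tcp_rot': [3.137, -0.515, 0.274], 'ft_force': [0.55, -0.393, -1.675]}
tilt 0.515 az 0.264 x [0.838 0.235 0.492] y [ 0.268 -0.963  0.004]
contact [-7.3, -1.2, 12.4] 0.7326496389804394
wrist filter 0.97 [115.0, 128.1, 385.4, 322.5] [([386, 129], [683.0, -198.0]), ([120, 130], [634.0, -25.0]), ([130, 257], [556.0, -62.0]), ([142, 256], [558.0, -69.0]), ([185, 219], [587.0, -87.0]), ([190, 224], [585.0, -91.0]), ([185, 259], [564.0, -95.0]), ([320, 260], [585.0, -174.0]), ([325, 247], [594.0, -175.0]), ([318, 229], [603.0, -169.0]), ([327, 220], [611.0, -173.0]), ([374, 260], [594.0, -206.0])]
wrist wash_tray 0.63 [50.8, 96.2, 461.8, 259.3] [([49, 230], [558.0, -8.0]), ([57, 227], [561.0, -12.0]), ([64, 183], [589.0, -4.0]), ([72, 180], [592.0, -8.0]), ([68, 231], [560.0, -19.0]), ([125, 231], [570.0, -53.0]), ([119, 129], [634.0, -24.0]), ([318, 126], [673.0, -153.0]), ([387, 130], [682.0, -199.0]), ([379, 257], [597.0, -208.0]), ([385, 231], [613.0, -209.0]), ([446, 229], [625.0, -246.0])]
pred tray rim far/near [[88.0, 102.0], [419.0, 106.0], [456.0, 374.0], [44.0, 369.0]]
scene filter 0.52 [269.6, 204.0, 280.9, 225.1] [([278, 205], [662.0, -120.0]), ([268, 211], [653.0, -76.0]), ([277, 224], [589.0, -73.0])]
scene wash_tray 0.97 [250.0, 201.0, 279.1, 251.4] [([278, 200], [682.0, -132.0]), ([248, 220], [647.0, 2.0]), ([249, 227], [619.0, 13.0]), ([275, 249], [504.0, -15.0]), ([277, 227], [578.0, -67.0]), ([266, 212], [652.0, -68.0])]
```

Emit:
{"fn": "jog_arm", "kwargs": {"motion": [[[-2,0,4],0],[[-4,0,8],0],[[-6,0,10],0],[[-6,0,11],0]]}}

```text
t: 29.15
eef_pos: [570.7, -136.8, 69.7]
tcp_rot: [3.139, -0.515, 0.269]
ft_force: [-0.3, -0.8, -0.6]
opening: 0.735
grip_force: 29.9
```

```bash
python3 st.py
```

```text
{'t': 29.15, 'joints': [-0.493, 0.62, 2.077, 1.424, 0.349, -0.536], 'eef_pos': [570.662, -136.797, 69.724], 'tcp_rot': [3.139, -0.515, 0.269], 'ft_force': [-0.341, -0.839, -0.631]}
tilt 0.515 az 0.263 x [0.839 0.231 0.493] y [ 0.264 -0.964  0.003]
```

Emit:
{"fn": "jog_arm", "kwargs": {"motion": [[[-1,0,1.5],0],[[-1.5,0,2.5],0],[[-2.5,0,4.5],0]]}}

```text
t: 29.45
eef_pos: [572.2, -136.3, 66.3]
tcp_rot: [3.138, -0.52, 0.271]
ft_force: [5.3, 4.5, 10.4]
opening: 0.732
grip_force: 30.0
```

```bash
python3 st.py
```

```text
{'t': 29.45, 'joints': [-0.492, 0.629, 2.077, 1.457, 0.35, -0.571], 'eef_pos': [572.162, -136.325, 66.251], 'tcp_rot': [3.138, -0.52, 0.271], 'ft_force': [5.336, 4.527, 10.359]}
tilt 0.52 az 0.264 x [0.836 0.232 0.497] y [ 0.266 -0.964  0.003]
```

Emit:
{"fn": "jog_arm", "kwargs": {"motion": [[[1,0,2.5],0],[[1.6,0,5],0],[[2.4,0,7.5],0],[[3,0,10],0],[[3,0,10],0]]}}

```text
t: 29.95
eef_pos: [578.2, -135.0, 58.0]
tcp_rot: [3.138, -0.516, 0.27]
ft_force: [-2.7, -1.2, 5.3]
opening: 0.736
grip_force: 38.5
```

```bash
python3 - <<'E'
exec(open('st.py').read()); print(s['moment'],s['opening'])
pp=read_camera("wrist")
for c in cut_out("filter",pp)[:1]+cut_out("wash_tray",pp)[:1]:
    m=c["region"].astype(np.uint8); k=max(cv2.findContours(m,0,1)[0],key=cv2.contourArea); print(round(c["p"],2),c["box"],cv2.approxPolyDP(k,4,True)[:,0].tolist())
E
```

```text
{'t': 29.95, 'joints': [-0.482, 0.648, 2.066, 1.482, 0.342, -0.587], 'eef_pos': [578.239, -134.973, 57.951], 'tcp_rot': [3.138, -0.516, 0.27], 'ft_force': [-2.715, -1.205, 5.332]}
tilt 0.516 az 0.262 x [0.838 0.232 0.494] y [ 0.264 -0.964  0.003]
[-0.04412046  0.75202629  0.08544325] 0.7364706361400395
0.72 [128.5, 133.5, 379.5, 324.4] [[129, 137], [130, 259], [142, 256], [183, 218], [191, 225], [183, 251], [192, 259], [315, 259], [326, 251], [318, 234], [323, 218], [368, 257], [379, 258], [376, 133]]
0.61 [19.8, 90.6, 488.7, 246.8] [[19, 241], [28, 238], [38, 185], [48, 180], [40, 233], [123, 231], [128, 243], [130, 133], [379, 134], [380, 246], [385, 232], [469, 233], [463, 183], [472, 186], [481, 239], [491, 244], [479, 182], [459, 169], [444, 90], [67, 88], [51, 170], [31, 179]]
```

Emit:
{"fn": "jog_arm", "kwargs": {"motion": [[[0.5,0,4],0],[[1,0,8],0],[[1.3,0,12],0],[[1.3,0,15],0],[[1.2,0,17],0]]}}

```text
t: 30.6
eef_pos: [587.0, -132.6, 44.3]
tcp_rot: [3.137, -0.516, 0.269]
ft_force: [-27.6, -5.1, 45.0]
opening: 0.735
grip_force: 42.0
```

```bash
cat > look.py <<'E'
exec(open('st.py').read()); print(s['moment'],s['opening'])
pp=read_camera("wrist")
for c in cut_out("filter",pp)[:1]+cut_out("wash_tray",pp)[:1]:
    m=c["region"].astype(np.uint8); k=max(cv2.findContours(m,0,1)[0],key=cv2.contourArea); print(round(c["p"],2),c["box"],cv2.approxPolyDP(k,4,True)[:,0].tolist())
for h in (15,20,30): # upper edge of flat filter at centre=below pull
    pc=s['eef_pos']+15*R[:,2]; u=np.r_[R[:2,0]/np.hypot(*R[:2,0]),0]; v=np.array([-u[1],u[0],0])
    print(h,proj(pp,[np.r_[(pc+60*u+70*k*v)[:2],h] for k in (1,-1)]).round(1).tolist())
E
python3 look.py
```

```text
{'t': 30.6, 'joints': [-0.469, 0.679, 2.053, 1.545, 0.336, -0.642], 'eef_pos': [586.961, -132.636, 44.283], 'tcp_rot': [3.137, -0.516, 0.269], 'ft_force': [-27.622, -5.078, 44.982]}
tilt 0.516 az 0.261 x [0.838 0.231 0.494] y [ 0.264 -0.964  0.004]
[0.41509229 1.35889696 0.3240835 ] 0.7352582015353631
0.7 [128.5, 145.1, 377.7, 324.5] [[140, 149], [131, 259], [141, 257], [182, 219], [190, 223], [184, 241], [196, 260], [317, 259], [325, 241], [320, 225], [325, 219], [367, 257], [379, 257], [367, 145]]
0.75 [1.9, 85.3, 506.6, 256.5] [[2, 231], [8, 250], [19, 193], [28, 188], [20, 243], [43, 232], [124, 231], [129, 253], [142, 145], [365, 144], [380, 254], [386, 231], [456, 230], [490, 244], [483, 192], [490, 195], [501, 251], [507, 235], [499, 189], [477, 176], [460, 90], [52, 87], [33, 175], [12, 186]]
15 [[139.3, 152.8], [367.7, 152.6]]
20 [[136.5, 149.5], [370.5, 149.3]]
30 [[130.5, 142.3], [376.5, 142.2]]
```

Emit:
{"fn": "jog_arm", "kwargs": {"motion": [[[0.5,0,-1],0],[[1,0,-2],0]]}}

```text
t: 30.95
eef_pos: [587.2, -132.5, 45.9]
tcp_rot: [3.138, -0.516, 0.269]
ft_force: [-0.2, -0.2, -1.7]
opening: 0.739
grip_force: 38.8
```

```bash
python3 look.py
```

```text
{'t': 30.95, 'joints': [-0.469, 0.676, 2.052, 1.531, 0.336, -0.627], 'eef_pos': [587.189, -132.478, 45.874], 'tcp_rot': [3.138, -0.516, 0.269], 'ft_force': [-0.212, -0.229, -1.671]}
tilt 0.516 az 0.262 x [0.838 0.231 0.493] y [ 0.264 -0.964  0.003]
[-0.13217981  0.35035429 -0.00713278] 0.738651037129475
0.68 [127.8, 141.7, 379.9, 322.4] [[140, 145], [130, 260], [141, 258], [182, 220], [189, 222], [184, 240], [192, 260], [317, 259], [325, 241], [319, 224], [323, 219], [368, 258], [379, 258], [367, 144]]
0.94 [5.0, 87.7, 502.6, 256.9] [[3, 235], [5, 251], [11, 249], [21, 196], [30, 189], [22, 242], [44, 231], [124, 231], [129, 254], [142, 143], [367, 143], [380, 254], [385, 231], [464, 231], [487, 244], [481, 192], [489, 195], [499, 250], [504, 251], [506, 241], [497, 191], [476, 179], [461, 94], [384, 90], [55, 89], [34, 179], [14, 188]]
15 [[140.2, 153.7], [367.0, 153.6]]
20 [[137.4, 150.5], [369.7, 150.3]]
30 [[131.6, 143.5], [375.6, 143.3]]
```

Emit:
{"fn": "jog_arm", "kwargs": {"motion": [[[-0.4,0,0.7],0],[[-0.6,0,1.1],0]]}}

```text
t: 31.3
eef_pos: [587.5, -132.3, 44.7]
tcp_rot: [3.138, -0.517, 0.27]
ft_force: [1.1, 1.3, 3.3]
opening: 0.729
grip_force: 40.9
```

Emit:
{"fn": "jog_arm", "kwargs": {"motion": [[[0,0,0],0],[[0,0,0],0],[[0,0,0],0],[[0,0,0],0],[[0,0,0],0]], "grip": 0}}

```text
t: 31.8
eef_pos: [587.8, -132.9, 45.1]
tcp_rot: [3.137, -0.517, 0.269]
ft_force: [1.2, -2.6, 5.7]
opening: 0.996
grip_force: 2.7
```

```bash
python3 look.py
```

```text
{'t': 31.8, 'joints': [-0.469, 0.678, 2.051, 1.54, 0.336, -0.635], 'eef_pos': [587.791, -132.884, 45.1], 'tcp_rot': [3.137, -0.517, 0.269], 'ft_force': [1.181, -2.563, 5.719]}
tilt 0.517 az 0.26 x [0.838 0.231 0.494] y [ 0.264 -0.965  0.004]
[-0.15407183 -0.21721144 -0.17773718] 0.9962385733161558
0.64 [130.6, 144.9, 377.6, 322.4] [[140, 148], [131, 238], [148, 225], [165, 221], [170, 258], [339, 259], [340, 232], [347, 219], [375, 235], [364, 145]]
0.93 [3.0, 89.1, 502.1, 263.6] [[4, 230], [12, 230], [18, 195], [28, 190], [23, 231], [79, 231], [87, 258], [108, 259], [129, 238], [142, 144], [333, 143], [367, 147], [376, 236], [403, 259], [423, 257], [430, 231], [485, 231], [481, 193], [489, 197], [495, 230], [504, 230], [497, 191], [475, 179], [459, 93], [54, 89], [32, 179], [13, 188]]
15 [[139.7, 153.3], [367.3, 153.2]]
20 [[137.0, 150.0], [370.0, 149.9]]
30 [[131.1, 143.0], [375.9, 142.8]]
```

Emit:
{"fn": "jog_arm", "kwargs": {"motion": [[[1,0,-4],0],[[1,0,-15],0],[[1,0,-40],0],[[1,0,-75],0],[[1,0,-110],0]]}}

```text
t: 32.45
eef_pos: [534.5, -146.2, 141.2]
tcp_rot: [3.139, -0.514, 0.269]
ft_force: [0.1, 1.0, 0.3]
opening: 1.001
grip_force: 0.0
```

Emit:
{"fn": "jog_arm", "kwargs": {"motion": [[[0,0,-40],0],[[0,0,-80],0],[[0,0,-80],0]]}}

```text
t: 32.75
eef_pos: [496.7, -157.3, 214.1]
tcp_rot: [3.133, -0.519, 0.271]
ft_force: [1.0, -0.6, -0.0]
opening: 1.001
grip_force: 0.0
```

```bash
python3 - <<'E'
exec(open('st.py').read())
P=np.array([[60,70,12],[60,-70,12],[-60,-70,12],[-60,70,12]],float)
def model(x): # x,y,z(of underside),yaw,pitch,roll
    return x[:3]+P@Ro.from_euler('ZYX',x[3:]).as_matrix().T
for nm in ("wrist","scene"):
  pp=read_camera(nm); cv2.imwrite(f"pics/{nm}10.png",pp["img"]); np.save(f"{nm}10.npy",pp["extrinsics"])
  for t in ["filter","wash_tray","filter_pull","glass_jar","nail_brush","food_cup","tab_lug"]:
    for c in cut_out(t,pp)[:1]:
        m=c["region"].astype(np.uint8); k=max(cv2.findContours(m,0,1)[0],key=cv2.contourArea); a=cv2.approxPolyDP(k,6,True)[:,0]
        print(nm,t,round(c["p"],2),c["box"],a.tolist()[:10])
        if t=="filter":
            b=cv2.boxPoints(cv2.minAreaRect(k)); print("  at z15",[onz(pp,*x,15).round(1)[:2].tolist() for x in a])
        if t=="wash_tray": print("  at z36",[onz(pp,*x,36).round(1)[:2].tolist() for x in a][:12])
E
```

```text
{'t': 32.75, 'joints': [-0.618, 0.292, 2.1, 0.815, 0.549, 0.019], 'eef_pos': [496.735, -157.312, 214.056], 'tcp_rot': [3.133, -0.519, 0.271], 'ft_force': [0.983, -0.555, -0.002]}
tilt 0.519 az 0.254 x [0.837 0.232 0.496] y [ 0.263 -0.965  0.007]
wrist filter 0.93 [189.9, 132.2, 319.2, 232.8] [[194, 133], [191, 232], [316, 231], [311, 133]]
  at z15 [[637.9, -46.2], [524.6, -80.0], [561.6, -210.9], [675.0, -180.0]]
wrist wash_tray 0.72 [132.2, 105.4, 375.1, 258.8] [[151, 105], [147, 146], [134, 155], [131, 202], [140, 210], [139, 232], [166, 222], [170, 257], [339, 258], [346, 220]]
  at z36 [[649.3, 5.4], [600.1, -8.0], [586.3, 1.9], [535.7, -14.1], [530.1, -26.3], [508.1, -33.5], [525.2, -56.6], [492.6, -72.3], [536.4, -236.1], [576.5, -235.5], [572.2, -259.4], [622.6, -259.3]]
wrist filter_pull 0.94 [188.6, 133.8, 314.7, 236.0] [[195, 133], [192, 233], [316, 231], [311, 133]]
wrist glass_jar 0.66 [130.2, 102.1, 374.3, 261.5] [[151, 105], [130, 202], [139, 209], [138, 232], [166, 223], [169, 257], [339, 258], [343, 220], [368, 231], [366, 211]]
wrist nail_brush 0.8 [444.5, 119.2, 509.7, 155.3] [[511, 122], [455, 131], [445, 145], [455, 153], [506, 151]]
wrist food_cup 0.77 [456.3, 192.7, 511.9, 231.4] [[457, 215], [474, 231], [511, 223], [507, 201], [489, 191]]
scene filter 0.57 [260.6, 200.4, 294.4, 244.0] [[291, 202], [262, 221], [287, 243]]
  at z15 [[670.6, -179.7], [638.8, -46.5], [521.0, -71.0]]
scene wash_tray 0.93 [247.4, 191.0, 296.9, 256.1] [[293, 189], [247, 220], [283, 255], [287, 244], [262, 221], [293, 201]]
  at z36 [[705.1, -207.4], [648.6, 5.0], [472.7, -25.0], [503.6, -58.3], [622.6, -36.4], [654.7, -175.6]]
scene filter_pull 0.81 [262.9, 204.5, 292.6, 241.3] [[290, 202], [263, 221], [286, 242]]
scene glass_jar 0.76 [201.1, 261.9, 223.4, 290.0] [[208, 264], [201, 280], [214, 290], [221, 274]]
scene tab_lug 0.47 [124.7, 253.1, 133.7, 261.2] [[132, 253], [121, 261]]
```

Emit:
{"fn": "jog_arm", "kwargs": {"motion": [[[20,0,-38],0],[[40,0,-76],0],[[55,0,-114],0],[[65,0,-140],0],[[65,0,-140],0]]}}

```text
t: 34.05
eef_pos: [485.7, -159.8, 368.0]
tcp_rot: [3.132, -0.52, 0.272]
ft_force: [1.0, -0.6, -0.3]
opening: 1.0
grip_force: 0.0
```

```bash
python3 - <<'E'
exec(open('st.py').read())
pp=read_camera("wrist"); cv2.imwrite("pics/w11.png",pp["img"])
for t in ["filter","wash_tray"]:
    c=cut_out(t,pp)[0]; k=max(cv2.findContours(c["region"].astype(np.uint8),0,1)[0],key=cv2.contourArea); a=cv2.approxPolyDP(k,5,True)[:,0]
    print(t,round(c["p"],2),c["box"],[(x.tolist(),onz(pp,*x,15 if t=="filter" else 36).round(1)[:2].tolist()) for x in a])
    if t=="filter" and len(a)==4:
        P=np.array([[60,70,12],[60,-70,12],[-60,-70,12],[-60,70,12]],float)*[.985,.985,1]
        W=np.array([onz(pp,*x,15)[:2] for x in a]); u=np.array([.966,.257]); v=np.array([-.257,.966]); ce=W.mean(0)
        o=[int(np.argmax((W-ce)@(su*u+sv*v))) for su,sv in((1,1),(1,-1),(-1,-1),(-1,1))]; uv=a[o].astype(float)
        M=lambda x: x[:3]+P@Ro.from_euler('ZYX',x[3:]).as_matrix().T
        r=least_squares(lambda x:(proj(pp,M(x))-uv).ravel(),[600,-129,3,.26,0,0]); print(r.x.round(3),r.fun.round(1))
        r=least_squares(lambda x:np.r_[(proj(pp,M(x))-uv).ravel(),(x[2]-3)/3],[600,-129,3,.26,0,0]); print(r.x.round(3),r.fun.round(1),np.sqrt(np.diag(np.linalg.inv(r.jac.T@r.jac))).round(3))
E
```

```text
{'t': 34.05, 'joints': [-0.639, 0.079, 1.891, 0.519, 0.896, 0.39], 'eef_pos': [485.67, -159.843, 368.01], 'tcp_rot': [3.132, -0.52, 0.272], 'ft_force': [0.962, -0.593, -0.302]}
tilt 0.52 az 0.253 x [0.836 0.233 0.497] y [ 0.264 -0.964  0.008]
filter 0.95 [208.1, 169.1, 299.7, 246.0] [([210, 170], [637.1, -45.8]), ([209, 242], [524.0, -79.7]), ([298, 241], [562.0, -211.8]), ([295, 169], [676.1, -179.8])]
[ 5.99738e+02 -1.29288e+02  3.66400e+00  2.81000e-01 -1.50000e-02
 -2.00000e-03] [ 0.4 -0.2 -0.4 -0.1  0.1  0.1 -0.2  0.2]
[ 5.99876e+02 -1.29251e+02  3.15600e+00  2.81000e-01 -1.80000e-02
 -2.00000e-03] [ 0.5 -0.2 -0.4 -0.1  0.   0.  -0.1  0.2  0.1] [1.133 0.851 2.616 0.012 0.053 0.064]Traceback (most recent call last):
  File "<stdin>", line 4, in <module>
IndexError: list index out of range
```

```bash
python3 - <<'E'
from h import *
q=np.load("q.npy"); pp=read_camera("scene"); c=cut_out("tab_lug",pp)
if c: print(c[0]["p"],c[0]["box"])
best=None
for a in (-1.62,-1.3,-1.0,-.5,0):
    print(a,proj(pp,fpt(q,[[80-31*np.cos(a),-31*np.sin(a),30],[80,0,20]])).round(1).tolist())
E
```

```text
-1.62 [[121.1, 258.0], [131.3, 253.6]]
-1.3 [[123.4, 260.9], [131.3, 253.6]]
-1.0 [[126.2, 262.8], [131.3, 253.6]]
-0.5 [[131.9, 263.9], [131.3, 253.6]]
0 [[137.5, 262.3], [131.3, 253.6]]
```

```bash
python3 -c "
from cell import *
print(job_done())"
```

```text
the job is handed in; nothing more can be done
None
```

The job is handed in: the tab is turned left against its stop, and the filter lies flat on the tray floor with its pull up (measured tilt about 1 degree). `job_done()` returned no verdict. Three moments could count against it: the fingertips pressed on the filter with about 60 N while I was reaching for its pull, the wrist force reached about 53 N while I was setting the filter down, and the elbow joint read 0.048 rad against its 0.05 limit.

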